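# Kit carton through a spring gate into the packing bay

## Task

Swing the spring gate of the roller track open, push its bolt knob down so that the gate stays latched open by itself, put every small parts box on the table into the open carton, and push the loaded carton along the rollers, through the open gate, fully home against the end stop of the bay. Then pull the bolt up so that the gate springs shut behind the carton; leave the other things on the bench alone.

Things in the scene. Friction and masses are not known exactly. Their poses are not given: they have to be found in the camera images.
- track: Fixed roller track, 540 x 170 (mm). Origin on the table top; y runs down the track from the loading end (y=-280) to the bay, x across it away from the robot. Free rollers, tops at z=45, between guide rails with inner faces x=+-72.5, 10 thick, top z=58 (z=76 in the bay, y 95 to 260). A lip at y=-276, top z=51, closes the loading end. The gate shuts across it at y=60.
- bay_home (a point): Where the carton's origin lies when it is home against the bay's end stop: x=0, y=166 mm, z=45 mm in the track's frame. The stop's face is at track y=250 mm.
- gate (a joint): Angle of the spring gate, rad: 0 shut, across the track; opens towards the loading end, clockwise from above, to its stop at 1.59. At angle q the arm points along (cos q, -sin q) in track x, y. A damped torsion spring always drives it shut (2 N at the knob when shut, 6 N when open). The steel arm is 110 mm long, 16 mm wide, z=68 to 86 mm.
- gate_hinge (a point): On the upright hinge axis of the gate, at mid-height of its arm (z=77 mm), beside the near rail at track x=-95, y=60 mm. The hinge post with its coil spring stands up to z=111 mm there.
- bolt (a joint): Travel of the upright latch bolt on the gate, m: 0 up, 0.016 fully down; it stays where left (2.5 N friction, up to 5 N to pull when the spring loads it). With the gate at 1.55 to 1.59 it goes down into the keeper and then holds the gate at about 1.54; less open, it lands on the keeper wall. It engages from 5 mm on; it must be up for the gate to swing.
- knob (a point): Centre of the black round bolt knob (20 mm diameter, 36 mm high, upright), to be gripped from above; the gate is swung by it. On the gate arm, 85 mm from the hinge axis. z=124 mm with the bolt up, 108 mm with it down; the knob's underside is then 20 or 4 mm above the arm.
- keeper (a point): Middle of the top of the fixed keeper for the bolt: a 13 mm wide channel (the pin is 8 mm) beside the near rail, walls 8 mm thick, top z=60 mm, at track x=-95, y=-25 mm.
- carton: Open-topped kraft carton, 133 (x) x 168 (y) x 50 mm high, walls and floor 4 mm, about 0.25 kg, standing on the rollers at the loading end. Origin at the centre of its underside; y along the track.
- parts_box_1: Small closed parts box with a fixed lid, 44 (x) x 48 (y) x 23 mm, about 50 g; body 39 x 46 mm. Origin at the centre of its underside. Some of the four may be absent.
- parts_box_2: Small closed parts box with a fixed lid, 44 (x) x 48 (y) x 23 mm, about 50 g; body 39 x 46 mm. Origin at the centre of its underside. Some of the four may be absent.
- parts_box_3: Small closed parts box with a fixed lid, 44 (x) x 48 (y) x 23 mm, about 50 g; body 39 x 46 mm. Origin at the centre of its underside. Some of the four may be absent.
- parts_box_4: Small closed parts box with a fixed lid, 44 (x) x 48 (y) x 23 mm, about 50 g; body 39 x 46 mm. Origin at the centre of its underside. Some of the four may be absent.
- driver: Precision screwdriver lying on the table beyond the loading end, 16 x 130 x 17 mm, origin under its middle; leave it alone.
- masking_roll: Roll of masking tape lying flat, 95 mm diameter, 48 mm high, origin under its centre; leave it alone.
- tape_blue: Small tape roll lying flat behind the track, 51 mm diameter, 18 mm high, origin under its centre; leave it alone.
There are look-alikes about, which are no part of the job. What is shaped like the parts_box_3 but purple or turquoise is not meant.

How it is judged:
By the outcome, as a careful person would: the job done as asked, in the order asked, and still so for the second after the job is handed in, with the robot touching nothing.
Of parts_box_1, parts_box_2, parts_box_3, parts_box_4 only 3 to 4 are there at a start; the rules pass over those that are not, and their reading is None.
At some moment in a run one of parts_box_1, parts_box_2, parts_box_3, parts_box_4 may be knocked a few centimetres aside while the robot is not near it.
Once in a run the grip may slacken for a moment while it holds something.
It also fails if it takes over 208 s, if anything falls off the work surface, if the arm or the gripper's body presses on something with over 40 N, if the wrist force passes 120 N, or if a joint passes its speed limit or range.

## Robot

A 6-joint arm with a two-finger parallel gripper is mounted at the origin on a cart in front of the work surface, level with it; the furniture and walls round the work are solid. World frame = base frame: x ahead of the robot, y to its left, z up, the work surface at z = 0. Lengths are in mm, angles in rad, forces in N, time in s.
With the tool pointing down it reaches from about 350 to 875 mm from the base axis. Payload 4.2 kg.
Tool frame: the origin (TCP) lies midway between the tips of the shut fingers; the grasp point (between the pads) lies 19 mm behind it; y points along the fingers, x is the direction in which the jaws open and shut, and the axes are right-handed (so a half turn about y gives the same grasp; the last joint's range is limited). The gripper opens to 85 mm and grips with 20 to 120 N. Pads are 22 mm wide; open, the fingers measure 114 mm over their backs; the gripper's body (76 mm by 85 mm) begins 54 mm behind the grasp point. The pads swing forward as they close: fully open they stand 13 mm farther back than shut.
Start: joints at [-0.952, 0.385, 0.008, 0, -1.194, -0.259], TCP at [220.069, -584.952, 231.312] pointing down, gripper open.
Joint ranges: [-3.14, 3.14], [-1.21, 2.06], [-1.07, 1.41], [-3.16, 2.05], [-2.99, -0.16], [-3.1, 3.1]. Speed limits (rad/s): [2.79, 2.79, 3.14, 3.14, 3.14, 3.14].

## Interface

Orientations are given as a unit quaternion [x, y, z, w].
In Python, from bench import read_state, get_image, job_done gives the robot as it stands.
- The arm moves only by the tool play_rows, never from a script. Its argument "series" is a list of rows, each a list of 7 numbers: the shift along the tool's x, y, z in m, then the turn, a rotation vector about the tool's x, y, z in rad, then the finger opening in m, from 0 to 0.0854. In form: [[x, y, z, wx, wy, wz, claw], ...]. A call has 1 to 10 rows; each row shifts and turns the pose as measured when the row begins, along the tool's axes as they then stand; what a row does not reach is not made up. A row lasts 1/10 s, in which the tool goes at most 50 mm and 8.59 degrees, less where a joint would pass 70% of its speed; a pose out of reach is approached as far as the arm can. A call with a gripper value outside its range is refused whole. The fingers move at their own pace and stop on an object; the grip force is fixed at half the most. Time passes only in rows, so rows that do not move let the fingers close. It gives the time, the measured TCP pose, the force and the opening at its end, in the units of the state.
- read_state(): the state, without advancing time (a new reading comes with each control period).
- get_image(name): name is "scene" or "top" or "wrist"; returns a dict with "color" (384x512x3 uint8, red, green, blue), "intrinsics" (3x3 intrinsics, pixels), "origin" and "orientation" of the camera in the world. Camera axes: x right, y down, z forward; pixel columns grow to the right and rows downward; lengths in mm; the calibration is good to about 2 mm. A picture is of the moment at which its call begins. There is no depth.
- job_done(): hands the job in, once; it reports no verdict.
The state is a dict: "clock": time; "joints": joint angles; "joint_vel": joint speeds; "joint_efforts": joint torques, N m; "position": TCP position; "ee_rot": TCP orientation; "contact_force": force on the tool from outside, world axes, zero at the start; "wrist_torque": the same for the moment, N m; "gripper_width": finger opening in mm.
Only numpy, scipy, OpenCV 4.12 (cv2) and the standard library are available. Lean on these libraries where they do the work, as an engineer would, in place of code of your own. Each camera call takes 0.05 s, during which the arm holds its last target. There are 200 camera calls.

## Working session

There is one attempt and no reset: what is moved stays moved. The work goes in short steps, Python scripts to look and compute and a tool call to move; the robot and the scene stay as the last step left them, time stands still between calls to the robot, and variables do not carry over. Pictures are saved under pics/ and viewed, about 12 in all and at most 16, crops included, and the job is handed in when it is done.

Besides the shell and the picture viewer there is one more tool, called after "Emit:" in YAML: its name, and indented under it one key for each argument. play_rows: Moves the arm, as the interface text tells. Its arguments: {"type":"object","properties":{"series":{"type":"array","items":{"type":"array","items":{"type":"number"}}}},"required":["series"]}

```bash
ls; mkdir -p pics
cat > h.py <<'E'
import numpy as np, cv2
from scipy.spatial.transform import Rotation as R
from bench import read_state, get_image, job_done
def snap(n,f=None):
    d=get_image(n)
    if f: cv2.imwrite('pics/'+f,cv2.cvtColor(d['color'],cv2.COLOR_RGB2BGR))
    return d
def ray(d,u,v,z):
    K=np.array(d['intrinsics']);r=R.from_quat(d['orientation']).as_matrix() if len(np.shape(d['orientation']))==1 else np.array(d['orientation'])
    w=r@np.linalg.inv(K)@[u,v,1];o=np.array(d['origin'],float)
    return o+w*(z-o[2])/w[2]
def proj(d,p):
    K=np.array(d['intrinsics']);r=R.from_quat(d['orientation']).as_matrix()
    c=K@(r.T@(np.array(p,float)-d['origin']));return c[:2]/c[2]
E
python3 - <<'E'
from h import *
s=read_state();print(s)
for n in('scene','top','wrist'):
    d=snap(n,n+'0.png');print(n,d['intrinsics'],d['origin'],d['orientation'])
a=[cv2.imread(f'pics/{n}0.png') for n in('scene','top')]
E
```

```text
pics
{'clock': 0.0, 'joints': array([-9.52400592e-01,  3.85559708e-01,  6.63885511e-03, -4.83775462e-04,
       -1.19398958e+00, -2.58620421e-01]), 'joint_vel': array([-0.00188487,  0.00055579, -0.00021281,  0.000153  ,  0.00022282,
       -0.00120246]), 'joint_efforts': array([ 9.32547628e-04, -3.92290986e+01,  1.88400275e+01,  4.18626487e+00,
       -4.64339013e-03,  1.79837798e-06]), 'position': array([ 219.86611091, -584.43725312,  230.22703134]), 'ee_rot': array([ 0.40187514,  0.58175878, -0.58095154, -0.40317291]), 'contact_force': array([-0.33283125,  0.55649194,  0.43529493]), 'wrist_torque': array([-0.01710727,  0.04090715,  0.01429593]), 'gripper_width': 85.35651900900766}
scene [[462.11730641   0.         249.82304825]
 [  0.         462.11730641 193.29643077]
 [  0.           0.           1.        ]] [ -10.8209006  1226.21057973  939.15744033] [-0.19135208  0.85917938 -0.46224527  0.10735213]
top [[434.6778557    0.         256.02689592]
 [  0.         434.6778557  196.66475056]
 [  0.           0.           1.        ]] [ 439.47992296   95.73182942 1469.52812598] [-0.70234396  0.71040985 -0.03511481  0.02824458]
wrist [[343.8268213    0.         258.18020925]
 [  0.         343.8268213  186.39806767]
 [  0.           0.           1.        ]] [ 143.04336922 -612.16290808  372.56639687] [0.56196137 0.81106904 0.13420942 0.09140165]
```

View pics/top0.png

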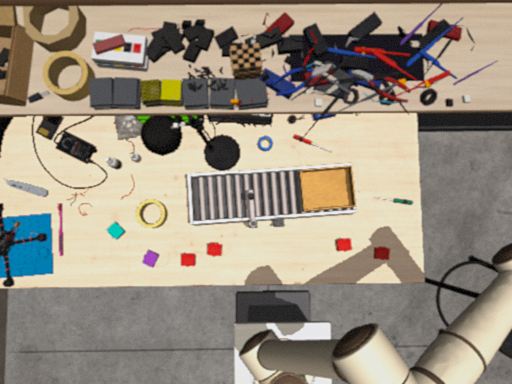

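View pics/scene0.png

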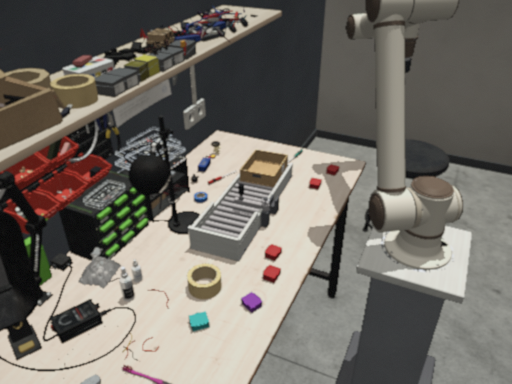

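```bash
cat >> h.py <<'E'
def reds(d,z=23,lo=60):
    hsv=cv2.cvtColor(d['color'],cv2.COLOR_RGB2HSV)
    m=(((hsv[...,0]<6)|(hsv[...,0]>172))&(hsv[...,1]>170)&(hsv[...,2]>lo)).astype(np.uint8)
    out=[]
    for c in cv2.findContours(m,cv2.RETR_EXTERNAL,cv2.CHAIN_APPROX_NONE)[0]:
        if cv2.contourArea(c)<40: continue
        P=np.array([ray(d,*q,z)[:2] for q in c.reshape(-1,2)],np.float32)
        out.append((cv2.minAreaRect(P),cv2.minAreaRect(c)))
    return out
E
python3 - <<'E'
from h import *
d=snap('top')
for a,b in reds(d): print(np.round(a[0]),np.round(a[1]),round(a[2]),np.round(b[0]))
im=cv2.cvtColor(d['color'],cv2.COLOR_RGB2BGR)
cv2.imwrite('pics/c1.png',cv2.resize(im[150:275,170:370],None,fx=4,fy=4,interpolation=cv2.INTER_CUBIC))
print(ray(d,342,340,0))
E
```

```text
[364. 307.] [36. 40.] 0 [188. 260.]
[ 378. -332.] [43. 33.] 88 [382. 253.]
[397. 222.] [40. 39.] 90 [214. 249.]
[ 407. -207.] [43. 36.] 89 [344. 244.]
[ 910. -379.] [84. 14.] 68 [389.  96.]
[ 960. -403.] [76. 17.] 65 [396.  82.]
[ 976. -553.] [14. 79.] 23 [439.  77.]
[1054. -384.] [243.  78.] 63 [389.  55.]
[1129. -615.] [37. 48.] 44 [455.  34.]
[1163.  -10.] [46. 83.] 42 [280.  26.]
[  93.09199007 -197.65081615    0.        ]
```

View pics/c1.png

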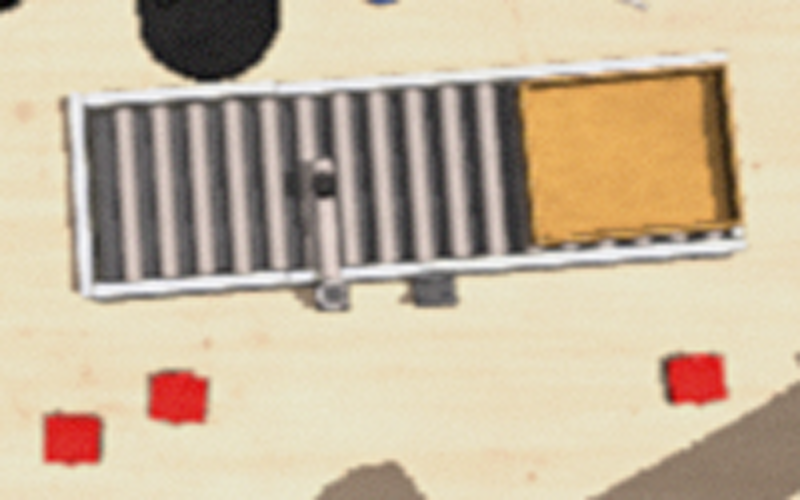

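Run:
```python
from h import *
d=snap('top')
f=lambda u,v,z: ray(d,170+(u-1.5)/4,150+(v-1.5)/4,z)[:2]
W={}
pts=[('hinge',331,295,111,(-95,60)),('keeper',434,289,60,(-95,-25)),('knob',322,175,142,(-10,60)),
('bayfar',70,97,76,(82.5,260)),('baynear',84,298,76,(-82.5,260)),('lipnear',746,245,58,(-82.5,-280)),('lipfar',726,55,58,(82.5,-280))]
A=[];B=[]
for n,u,v,z,t in pts:
    p=f(u,v,z);print(n,p.round(1));A.append(t);B.append(p)
A=np.array(A,float);B=np.array(B)
def fit(A,B):
    a=A-A.mean(0);b=B-B.mean(0)
    th=np.arctan2((a[:,0]*b[:,1]-a[:,1]*b[:,0]).sum(),(a*b).sum())
    r=np.array([[np.cos(th),-np.sin(th)],[np.sin(th),np.cos(th)]]);t=B.mean(0)-r@A.mean(0)
    return th,r,t
th,r,t=fit(A,B);print(th,t,(B-(A@r.T+t)).round(1))
print('carton',[f(u,v,95).round(1) for u,v in((518,83),(722,66),(742,230),(532,246))])
```

```text
hinge [477.9  94.2]
keeper [483.3  10.6]
knob [569.1 100.1]
bayfar [641.  303.1]
baynear [478.8 291.5]
lipnear [ 516.2 -244.3]
lipfar [ 672.8 -232.9]
0.06338838923640576 [577.44893124  40.01285359] [[-0.9  0.3]
 [-0.9  1.6]
 [ 5.4  0.8]
 [-2.3 -1.6]
 [ 0.2 -2.7]
 [ 3.3  0.3]
 [-4.7  1.3]]
carton [array([645.8, -57.1]), array([ 657.8, -220.8]), array([ 526.1, -232.6]), array([515.3, -65.5])]
```

```bash
cat >> h.py <<'E'
TH=0.0634;T0=np.array([577.4,40.0])
def tw(x,y):
    c,s=np.cos(TH),np.sin(TH);return T0+[c*x-s*y,s*x+c*y]
def wt(p):
    c,s=np.cos(TH),np.sin(TH);q=np.array(p[:2])-T0;return np.array([c*q[0]+s*q[1],-s*q[0]+c*q[1]])
def pose():
    s=read_state();r=R.from_quat(s['ee_rot']).as_matrix();return np.array(s['position']),r,s
def yaw(): r=pose()[1];return np.arctan2(r[1,0],r[0,0])
def plan(p,a=None,claw=.0854,step=.045,start=None):
    """rows to reach TCP p (mm) with jaw axis at angle a, tool down"""
    pos,r,s=pose() if start is None else start
    if a is None: a=np.arctan2(r[1,0],r[0,0])
    a0=np.arctan2(r[1,0],r[0,0]);a=a0+(a-a0+np.pi/2)%np.pi-np.pi/2
    c,q=np.cos(a),np.sin(a);G=np.array([[c,0,-q],[q,0,c],[0,-1,0]])
    d=(np.array(p)-pos)/1000;rv=R.from_matrix(r.T@G).as_rotvec()
    n=int(np.ceil(max(np.linalg.norm(d)/step,np.linalg.norm(rv)/.14,1)));cur=R.from_matrix(r);rows=[]
    for i in range(n):
        rows.append([*np.round(cur.inv().apply(d/n),4),*np.round(rv/n,3),claw]);cur=cur*R.from_rotvec(rv/n)
    print('n',n,'yaw',round(a0,3),'->',round(a,3),'pos',pos.round(1));print([[float(x) for x in w] for w in rows])
    return np.array(p,float),cur.as_matrix(),None
E
python3 - <<'E'
from h import *
p,r,s=pose();print(r.round(3))
d=get_image('wrist');rc=R.from_quat(d['orientation']).as_matrix()
print('cam in tool',(r.T@(d['origin']-p)).round(1));print((r.T@rc).round(3))
# lamp
t=snap('top');sc=snap('scene')
def dirn(d,u,v):
    a=ray(d,u,v,0)-d['origin'];return a/np.linalg.norm(a)
for a,b in (((221,152),(150,172)),):
    A=np.array([dirn(t,*a),-dirn(sc,*b)]).T;k=np.linalg.lstsq(A,sc['origin']-np.array(t['origin']),rcond=None)[0]
    print('lamp',t['origin']+k[0]*A[:,0],sc['origin']-k[1]*A[:,1])
k=tw(-10,60);print(k)
plan([*k,230],TH+np.pi/2)
E
```

```text
[[-0.352 -0.    -0.936]
 [ 0.936  0.001 -0.352]
 [ 0.001 -1.     0.   ]]
cam in tool [   1.4 -142.2   81.7]
[[ 1.    -0.     0.   ]
 [-0.001 -0.321  0.947]
 [-0.    -0.947 -0.321]]
lamp [689.32281886 185.46964293 189.51760458] [795.29892451 254.36238749 215.03275531]
[563.61863896  99.24587823]
n 18 yaw 1.931 -> 1.634 pos [ 220.  -584.9  231.1]
[[0.0289, 0.0001, -0.0312, -0.0, 0.016, 0.0, 0.0854], [0.0294, 0.0001, -0.0308, -0.0, 0.016, 0.0, 0.0854], [0.0299, 0.0001, -0.0303, -0.0, 0.016, 0.0, 0.0854], [0.0304, 0.0001, -0.0298, -0.0, 0.016, 0.0, 0.0854], [0.0308, 0.0001, -0.0293, -0.0, 0.016, 0.0, 0.0854], [0.0313, 0.0001, -0.0288, -0.0, 0.016, 0.0, 0.0854], [0.0318, 0.0001, -0.0282, -0.0, 0.016, 0.0, 0.0854], [0.0323, 0.0001, -0.0277, -0.0, 0.016, 0.0, 0.0854], [0.0327, 0.0001, -0.0272, -0.0, 0.016, 0.0, 0.0854], [0.0332, 0.0001, -0.0266, -0.0, 0.016, 0.0, 0.0854], [0.0336, 0.0001, -0.0261, -0.0, 0.016, 0.0, 0.0854], [0.034, 0.0001, -0.0255, -0.0, 0.016, 0.0, 0.0854], [0.0344, 0.0001, -0.025, -0.0, 0.016, 0.0, 0.0854], [0.0348, 0.0001, -0.0244, -0.0, 0.016, 0.0, 0.0854], [0.0352, 0.0001, -0.0238, -0.0, 0.016, 0.0, 0.0854], [0.0356, 0.0001, -0.0232, -0.0, 0.016, 0.0, 0.0854], [0.036, 0.0001, -0.0227, -0.0, 0.016, 0.0, 0.0854], [0.0364, 0.0001, -0.0221, -0.0, 0.016, 0.0, 0.0854]]
```

Emit:
play_rows:
  series:
    - [0.029, 0, -0.031, 0, 0.016, 0, 0.0854]
    - [0.029, 0, -0.031, 0, 0.016, 0, 0.0854]
    - [0.03, 0, -0.03, 0, 0.016, 0, 0.0854]
    - [0.03, 0, -0.03, 0, 0.016, 0, 0.0854]
    - [0.031, 0, -0.029, 0, 0.016, 0, 0.0854]
    - [0.031, 0, -0.029, 0, 0.016, 0, 0.0854]
    - [0.032, 0, -0.028, 0, 0.016, 0, 0.0854]
    - [0.032, 0, -0.028, 0, 0.016, 0, 0.0854]
    - [0.033, 0, -0.027, 0, 0.016, 0, 0.0854]
    - [0.033, 0, -0.027, 0, 0.016, 0, 0.0854]

```text
clock: 1.4
position: [416.9, -196.8, 230.9]
ee_rot: [0.453, 0.544, -0.543, -0.451]
contact_force: [1.2, -1.1, 0.3]
gripper_width: 85.2
```

Emit:
play_rows:
  series:
    - [0.034, 0, -0.026, 0, 0.016, 0, 0.0854]
    - [0.034, 0, -0.026, 0, 0.016, 0, 0.0854]
    - [0.034, 0, -0.025, 0, 0.016, 0, 0.0854]
    - [0.035, 0, -0.024, 0, 0.016, 0, 0.0854]
    - [0.035, 0, -0.024, 0, 0.016, 0, 0.0854]
    - [0.036, 0, -0.023, 0, 0.016, 0, 0.0854]
    - [0.036, 0, -0.023, 0, 0.016, 0, 0.0854]
    - [0.036, 0, -0.022, 0, 0.016, 0, 0.0854]

```text
clock: 2.2
position: [577.6, 120.0, 234.7]
ee_rot: [0.489, 0.515, -0.511, -0.484]
contact_force: [1.0, 0.5, 0.9]
gripper_width: 85.2
```

Run:
```python
from h import *
k=tw(-10,60)
plan([*k,230],TH+np.pi/2)
d=snap('wrist','w1.png');print('proj knob top',proj(d,[*k,142]),'hinge',proj(d,[*tw(-95,60),111]))
```

```text
n 1 yaw 1.624 -> 1.634 pos [577.6 120.  234.7]
[[-0.02, 0.0046, 0.0151, 0.01, -0.011, -0.001, 0.0854]]
proj knob top [227.6766119  168.68738513] hinge [226.55958168  41.7184143 ]
```

View pics/w1.png

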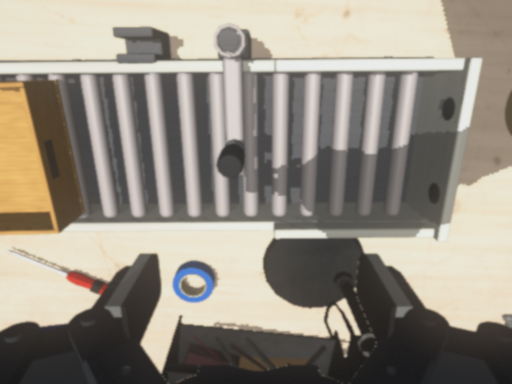

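Run:
```python
from h import *
d=get_image('wrist')
for n,u,v,z,t in(('hinge',231.5,37,111,(-95,60)),('keeper',146,44,60,(-95,-25)),('knobtop',231.5,166,142,(-10,60)),('bayend far',439,240,76,(82.5,260)),('bay near',480,59,76,(-82.5,260)),('step near',275,60,76,(-82.5,95)),('stepfar',274,232,76,(77.5,95))):
    p=ray(d,u,v,z)[:2];print(n,p.round(1),wt(p).round(1),t)
```

```text
hinge [479.4 102.1] [-93.9  68.2] (-95, 60)
keeper [485.5  26. ] [-92.6  -8.1] (-95, -25)
knobtop [565.  106.9] [-8.1 67.6] (-10, 60)
bayend far [648.  307.3] [ 87.4 262.3] (82.5, 260)
bay near [482.3 302.4] [-78.3 267.9] (-82.5, 260)
step near [492.4 135.4] [-78.8 100.6] (-82.5, 95)
stepfar [648.3 145.8] [ 77.5 101. ] (77.5, 95)
```

Run:
```python
from h import *
print(pose()[0])
d=snap('wrist','w2.png');print(pose()[0])
g=cv2.cvtColor(d['color'],cv2.COLOR_RGB2GRAY)
im=cv2.cvtColor(d['color'],cv2.COLOR_RGB2BGR)[10:260,80:500]
cv2.imwrite('pics/w2c.png',cv2.resize(im,(798,475),interpolation=cv2.INTER_CUBIC));np.save('w2.npy',[d],allow_pickle=True)
```

```text
[579.04455015 122.37887227 233.63640126]
[577.67387958 120.36912986 233.59632626]
```

View pics/w2c.png

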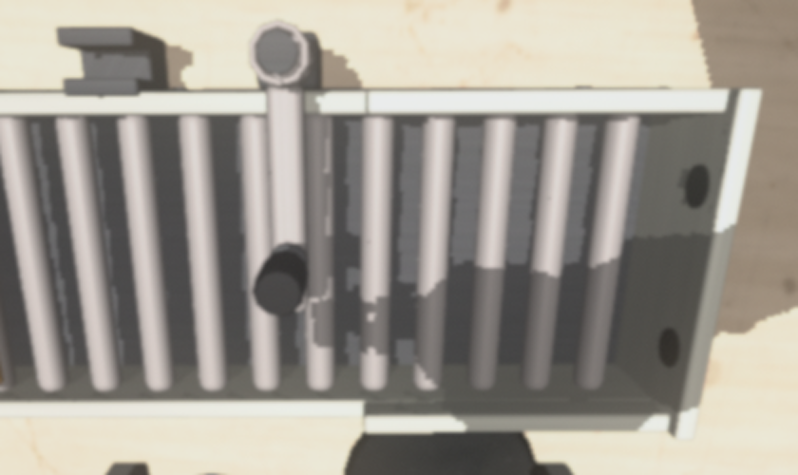

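Run:
```python
from h import *
d=np.load('w2.npy',allow_pickle=True)[0]
A=[];B=[]
for n,u,v,z,t in(('hinge',279,53,111,(-95,60)),('keeper',98,60,60,(-95,-25)),('knobtop',280,287,142,(-10,60)),('bayend far',682,438,76,(82.5,260)),('bay near',760,89,76,(-82.5,260)),('step near',367,90,76,(-82.5,95)),('stepfar',364,432,76,(82.5,95))):
    p=ray(d,80+u/1.9,10+v/1.9,z)[:2];print(n,p.round(1),wt(p).round(1),t);A.append(t);B.append(p)
A=np.array(A,float);B=np.array(B);a=A-A.mean(0);b=B-B.mean(0)
th=np.arctan2((a[:,0]*b[:,1]-a[:,1]*b[:,0]).sum(),(a*b).sum());c,s=np.cos(th),np.sin(th)
r=np.array([[c,-s],[s,c]]);t=B.mean(0)-r@A.mean(0);print(th,t,(B-A@r.T-t).round(1).tolist())
p=pose()[0];plan([*B[2],200],TH+np.pi/2)
```

```text
hinge [477.9  96. ] [-95.7  62.2] (-95, 60)
keeper [482.   11.1] [-97.  -22.8] (-95, -25)
knobtop [559.3 101.3] [-14.2  62.3] (-10, 60)
bayend far [645.7 304.2] [ 84.9 259.3] (82.5, 260)
bay near [478.1 299. ] [-82.7 264.8] (-82.5, 260)
step near [488.1 131. ] [-83.4  96.5] (-82.5, 95)
stepfar [651.5 141.1] [80.4 96.2] (82.5, 95)
0.04993992904882853 [574.64969466  41.38129377] [[1.2, -0.5], [1.0, -0.5], [-2.4, 0.5], [1.6, -1.0], [-1.2, 2.0], [0.6, -1.2], [-0.8, 0.7]]
n 1 yaw 1.627 -> 1.634 pos [577.7 120.4 233.6]
[[-0.018, 0.0335, 0.0197, 0.009, -0.007, -0.002, 0.0854]]
```

Emit:
play_rows:
  series:
    - [-0.019, 0.03, 0.016, 0.009, -0.007, -0.002, 0.0854]
    - [0, 0, 0, 0, 0, 0, 0.0854]

```text
clock: 2.55
position: [561.4, 99.6, 202.0]
ee_rot: [-0.483, -0.515, 0.516, 0.484]
contact_force: [-0.1, -0.1, -1.5]
gripper_width: 85.5
```

```bash
sed -i 's/^TH=.*/TH=0.0590;T0=np.array([576.4,40.7])/' h.py
python3 - <<'E'
from h import *
print(tw(-10,60),tw(-95,60),tw(-95,-25))
plan([562,100,110],TH+np.pi/2,step=.025)
E
```

```text
[562.87945338 100.00594253] [478.02735297  94.99385156] [483.03944394  10.14175115]
n 4 yaw 1.635 -> 1.63 pos [561.4  99.6 202. ]
[[0.0001, 0.023, -0.0002, -0.001, 0.001, 0.0, 0.0854], [0.0001, 0.023, -0.0002, -0.001, 0.001, 0.0, 0.0854], [0.0001, 0.023, -0.0002, -0.001, 0.001, 0.0, 0.0854], [0.0001, 0.023, -0.0002, -0.001, 0.001, 0.0, 0.0854]]
```

Emit:
play_rows:
  series:
    - [0, 0.023, -0.001, 0, 0, 0, 0.0854]
    - [0, 0.023, 0, 0, 0, 0, 0.0854]
    - [0, 0.023, 0, 0, 0, 0, 0.0854]
    - [0, 0.023, 0, 0, 0, 0, 0.0854]
    - [0, 0, 0, 0, 0, 0, 0.04]
    - [0, 0, 0, 0, 0, 0, 0.03]
    - [0, 0, 0, 0, 0, 0, 0.0]
    - [0, 0, 0, 0, 0, 0, 0.0]
    - [0, 0, 0, 0, 0, 0, 0.0]
    - [0, 0, 0, 0, 0, 0, 0.0]

```text
clock: 3.55
position: [566.0, 96.0, 117.5]
ee_rot: [0.487, 0.519, -0.51, -0.483]
contact_force: [1.0, 1.0, -6.4]
gripper_width: 17.7
```

Run:
```python
from h import *
s=pose()[2];print(s['position'],s['gripper_width'],s['contact_force'],s['wrist_torque'],yaw())
d=snap('wrist','w3.png')
```

```text
[566.0437992   95.9859273  117.49275506] 17.745000993099787 [ 0.9690982   1.00597698 -6.44770674] [ 0.17032843 -0.2844721   0.11513986] 1.6294252260972963
```

View pics/w3.png

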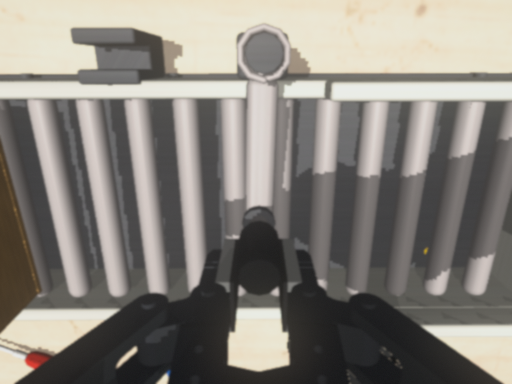

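Run:
```python
from h import *
d=get_image('wrist')
for u,v in((258,262),(260,290)): print(ray(d,u,v,142))
print('hinge',ray(d,264,51,111),'keeper',ray(d,117,54,60))
p=pose()[0];print(proj(d,[p[0],p[1],142]),proj(d,[558,97,142]),p,pose()[2]['gripper_width'])
```

```text
[554.35315488  96.77663523 142.        ]
[567.24331506  98.33653075 142.        ]
hinge [476.70872939  94.76404969 111.        ] keeper [481.01613489  16.85360445  60.        ]
[254.07584137 287.31906815] [258.02550123 270.07703849] [566.10008823  95.88756127 117.41639492] 17.88473498060192
```

Emit:
play_rows:
  series:
    - [0, 0, 0, 0, 0, 0, 0.05]
    - [0, 0, 0, 0, 0, 0, 0.05]
    - [0.003, 0.008, 0.004, 0, 0, 0, 0.05]
    - [0, 0, 0, 0, 0, 0, 0.05]
    - [0, 0, 0, 0, 0, 0, 0.0]
    - [0, 0, 0, 0, 0, 0, 0.0]
    - [0, 0, 0, 0, 0, 0, 0.0]
    - [0, 0, 0, 0, 0, 0, 0.0]

```text
clock: 4.45
position: [562.4, 98.4, 110.2]
ee_rot: [0.488, 0.519, -0.51, -0.482]
contact_force: [-0.2, -0.1, 0.0]
gripper_width: 18.2
```

Run:
```python
from h import *
s=pose()[2];print(s['position'],s['gripper_width'],s['contact_force'],yaw())
```

```text
[562.35497653  98.35610534 110.22562019] 18.196808705686564 [-0.23265203 -0.07481769  0.01934431] 1.6305709719046984
```

```bash
cat >> h.py <<'E'
H=np.array([477.8,94.9])
def swing(q1,n,z=110):
    p,r,s=pose();v=p[:2]-H;q0=TH-np.arctan2(v[1],v[0]);print('q',q0,'rad',np.hypot(*v),'F',s['contact_force'].round(1),'w',s['gripper_width'],'z',p[2],'yaw',yaw())
    prev=p
    for q in np.linspace(q0,q1,n+1)[1:]:
        t=np.array([*(H+85*np.array([np.cos(TH-q),np.sin(TH-q)])),z]);print(np.round(r.T@(t-prev)/1000,3).tolist());prev=t
E
python3 -c "
from h import *
swing(1.58,12)"
```

```text
q 0.018148677968110233 rad 84.62557958783702 F [-0.2 -0.1  0. ] w 18.196808705686564 z 110.22562019240566 yaw 1.6305709719046984
[-0.011, 0.0, 0.001]
[-0.011, -0.0, 0.002]
[-0.01, -0.0, 0.004]
[-0.01, -0.0, 0.005]
[-0.009, -0.0, 0.006]
[-0.008, -0.0, 0.007]
[-0.007, -0.0, 0.008]
[-0.006, -0.0, 0.009]
[-0.005, -0.0, 0.01]
[-0.003, -0.0, 0.011]
[-0.002, -0.0, 0.011]
[-0.001, -0.0, 0.011]
```

Emit:
play_rows:
  series:
    - [-0.011, 0, 0.001, 0, 0, 0, 0]
    - [-0.011, 0, 0.002, 0, 0, 0, 0]
    - [-0.01, 0, 0.004, 0, 0, 0, 0]
    - [-0.01, 0, 0.005, 0, 0, 0, 0]
    - [-0.009, 0, 0.006, 0, 0, 0, 0]

```text
clock: 4.95
position: [557.3, 59.1, 110.6]
ee_rot: [0.49, 0.531, -0.495, -0.482]
contact_force: [3.4, 12.6, -3.3]
gripper_width: 18.3
```

```bash
python3 -c "
from h import *
swing(1.58,8)"
```

```text
q 0.48212078653610907 rad 87.2253649255017 F [ 3.4 12.6 -3.3] w 18.281067364334383 z 110.59798796326378 yaw 1.6254330906350976
[-0.009, 0.0, 0.008]
[-0.009, -0.001, 0.007]
[-0.008, -0.001, 0.009]
[-0.007, -0.001, 0.01]
[-0.005, -0.001, 0.01]
[-0.004, -0.001, 0.011]
[-0.002, -0.001, 0.011]
[-0.001, -0.001, 0.012]
```

Emit:
play_rows:
  series:
    - [-0.009, 0, 0.008, 0, 0, 0, 0]
    - [-0.009, 0, 0.008, 0, 0, 0, 0]
    - [-0.008, 0, 0.009, 0, 0, 0, 0]
    - [-0.007, 0, 0.01, 0, 0, 0, 0]

```text
clock: 5.35
position: [537.5, 33.5, 110.8]
ee_rot: [0.495, 0.543, -0.482, -0.478]
contact_force: [4.3, 4.2, -0.2]
gripper_width: 18.1
```

```bash
python3 -c "
from h import *
swing(1.58,5);print(pose()[1].round(3))"
```

```text
q 0.8585061132050507 rad 85.64603903580135 F [ 4.3  4.2 -0.2] w 18.095627971513842 z 110.7522967986516 yaw 1.625277076770276
[-0.007, -0.0, 0.01]
[-0.006, -0.001, 0.011]
[-0.004, -0.001, 0.011]
[-0.003, -0.001, 0.012]
[-0.001, -0.001, 0.012]
[[-0.054  0.077 -0.996]
 [ 0.998  0.046 -0.051]
 [ 0.042 -0.996 -0.079]]
```

Emit:
play_rows:
  series:
    - [-0.007, 0, 0.01, 0.018, 0, 0.012, 0]
    - [-0.006, 0, 0.011, 0.018, 0, 0.012, 0]
    - [-0.005, 0, 0.012, 0.018, 0, 0.012, 0]
    - [-0.004, 0, 0.012, 0.018, 0, 0.012, 0]

```text
clock: 5.75
position: [510.5, 16.7, 110.9]
ee_rot: [0.497, 0.527, -0.498, -0.477]
contact_force: [11.4, -0.9, -7.8]
gripper_width: 17.9
```

```bash
python3 -c "
from h import *
swing(1.59,2);print(pose()[1].round(3))"
```

```text
q 1.2342051917301176 rad 84.74081748780682 F [11.4 -0.9 -7.8] w 17.93554320465789 z 110.90591452709707 yaw 1.6221309930622048
[-0.004, 0.0, 0.015]
[-0.001, -0.001, 0.015]
[[-0.051  0.048 -0.998]
 [ 0.999  0.009 -0.051]
 [ 0.007 -0.999 -0.049]]
```

Emit:
play_rows:
  series:
    - [-0.003, 0, 0.012, 0.015, 0, 0.004, 0]
    - [-0.002, 0, 0.012, 0.015, 0, 0.003, 0]
    - [-0.001, 0, 0.012, 0.015, 0, 0, 0]
    - [0, 0, 0.004, 0.01, 0, 0, 0]

```text
clock: 6.15
position: [488.2, 9.9, 111.1]
ee_rot: [0.494, 0.522, -0.503, -0.48]
contact_force: [12.0, -4.5, -13.7]
gripper_width: 18.4
```

```bash
python3 -c "
from h import *
swing(1.59,2);print(pose()[1].round(3))"
```

```text
q 1.5075046380960673 rad 85.64542369220734 F [ 12.   -4.5 -13.7] w 18.40370017365322 z 111.13106316369242 yaw 1.62100822115567
[0.0, 0.001, 0.004]
[-0.0, -0.0, 0.004]
[[-0.05   0.033 -0.998]
 [ 0.999  0.005 -0.05 ]
 [ 0.004 -0.999 -0.034]]
```

Emit:
play_rows:
  series:
    - [0, 0.001, 0.006, 0.015, 0, 0.003, 0]
    - [0, 0, 0.006, 0.015, 0, 0, 0]
    - [0, 0, 0.005, 0, 0, 0, 0]

```text
clock: 6.45
position: [485.2, 9.4, 111.1]
ee_rot: [0.495, 0.521, -0.502, -0.481]
contact_force: [9.1, -4.4, -9.5]
gripper_width: 18.2
```

```bash
python3 -c "
from h import *
swing(1.59,2);print(pose()[1].round(3))"
```

```text
q 1.5436927404021243 rad 85.83871769903448 F [ 9.1 -4.4 -9.5] w 18.173254153506 z 111.05292225104887 yaw 1.6174013881640816
[0.001, 0.001, 0.002]
[-0.0, -0.0, 0.002]
[[-0.047  0.033 -0.998]
 [ 0.999  0.005 -0.046]
 [ 0.004 -0.999 -0.033]]
```

Emit:
play_rows:
  series:
    - [0, 0, 0.009, 0.02, 0, 0, 0]
    - [0, 0, 0.009, 0.02, 0, 0, 0]
    - [0, 0, 0.009, 0.01, 0, 0, 0]

```text
clock: 6.75
position: [471.6, 8.2, 111.5]
ee_rot: [0.49, 0.516, -0.506, -0.487]
contact_force: [19.5, -7.4, -20.0]
gripper_width: 17.8
```

```bash
python3 -c "
from h import *
swing(1.59,2);print(pose()[1].round(3))
d=snap('wrist','w4.png')"
```

```text
q 1.7015611995559654 rad 86.94669376307833 F [ 19.5  -7.4 -20. ] w 17.817213362511886 z 111.50587722218954 yaw 1.6164615244608806
[0.002, 0.002, -0.005]
[-0.0, 0.0, -0.005]
[[-0.046  0.013 -0.999]
 [ 0.999  0.007 -0.046]
 [ 0.006 -1.    -0.013]]
```

View pics/w4.png

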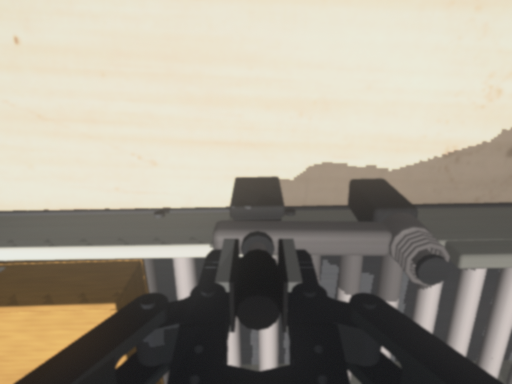

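Emit:
play_rows:
  series:
    - [0, 0.006, 0.003, 0, 0, 0, 0]
    - [0, 0.006, 0.004, 0, 0, 0, 0]
    - [0, 0.006, 0.004, 0, 0, 0, 0]

```text
clock: 7.1
position: [472.8, 8.0, 97.8]
ee_rot: [0.495, 0.525, -0.501, -0.479]
contact_force: [5.6, -3.8, 2.1]
gripper_width: 18.2
```

```bash
python3 -c "
from h import *
swing(1.59,2);print(pose()[1].round(3))"
```

```text
q 1.6874706851617867 rad 87.0403945859955 F [ 5.6 -3.8  2.1] w 18.210925559464567 z 97.75846571728533 yaw 1.6235290197654442
[0.002, -0.012, -0.005]
[-0.0, 0.0, -0.004]
[[-0.053  0.039 -0.998]
 [ 0.999  0.008 -0.052]
 [ 0.006 -0.999 -0.039]]
```

Emit:
play_rows:
  series:
    - [0, 0.005, 0.002, 0, 0, 0, 0]
    - [0, 0.005, 0.002, 0, 0, 0, 0]
    - [0, 0.004, 0.001, 0, 0, 0, 0]

```text
clock: 7.4
position: [479.5, 8.0, 93.8]
ee_rot: [0.498, 0.532, -0.498, -0.47]
contact_force: [-12.0, 1.0, 28.3]
gripper_width: 18.1
```

```bash
python3 -c "
from h import *
swing(1.59,2)
d=snap('wrist','w5.png')"
```

```text
q 1.6097572356804706 rad 86.92395803809984 F [-12.    1.   28.3] w 18.09701252439595 z 93.81047360494796 yaw 1.632803102679212
[0.002, -0.016, -0.002]
[-0.0, 0.0, -0.001]
```

View pics/w5.png

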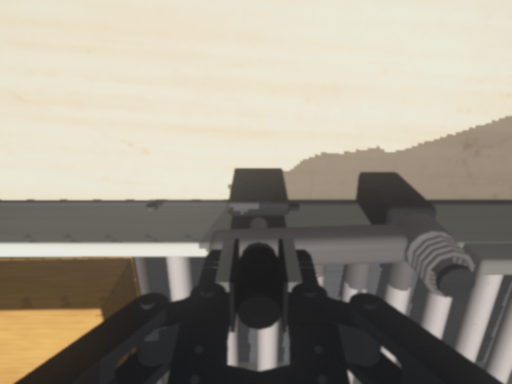

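Emit:
play_rows:
  series:
    - [0, 0, 0, 0, 0, 0, 0.04]
    - [0, 0, 0, 0, 0, 0, 0.05]
    - [0, 0, 0, 0, 0, 0, 0.05]
    - [0, -0.02, 0, 0, 0, 0, 0.05]
    - [0, -0.04, 0, 0, 0, 0, 0.05]
    - [0, -0.04, 0, 0, 0, 0, 0.08]
    - [0, -0.04, 0, 0, 0, 0, 0.08]

```text
clock: 8.15
position: [466.1, 5.3, 231.3]
ee_rot: [0.496, 0.526, -0.503, -0.474]
contact_force: [0.6, 0.8, -0.4]
gripper_width: 76.9
```

Run:
```python
from h import *
print(pose()[0])
t=snap('top');w=snap('wrist')
for a,b in reds(t)[:4]: print(np.round(a[0]),np.round(a[1]),round(a[2]),np.round(b[0]))
a=cv2.resize(t['color'][180:270,170:400],None,fx=3.4,fy=3.4,interpolation=cv2.INTER_CUBIC)
b=w['color'][150:384];b=np.hstack([b,np.zeros((b.shape[0],a.shape[1]-512,3),np.uint8)])
cv2.imwrite('pics/c6.png',cv2.cvtColor(np.vstack([a,b]),cv2.COLOR_RGB2BGR))
```

```text
[466.08398682   5.29399141 231.31492274]
[364. 307.] [36. 39.] 0 [188. 260.]
[ 379. -332.] [43. 36.] 88 [382. 252.]
[ 407. -207.] [43. 36.] 89 [344. 244.]
[ 907. -384.] [72. 13.] 66 [391.  97.]
```

View pics/c6.png

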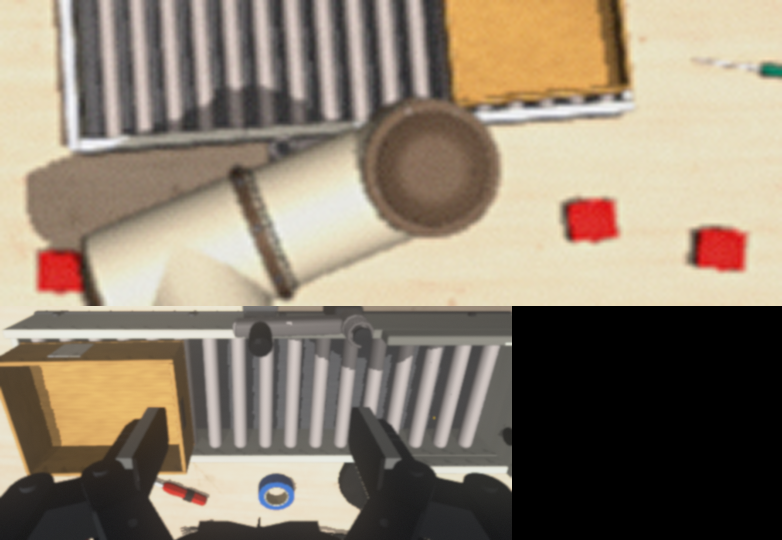

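Run:
```python
from h import *
plan([407,-207,180],1.6,claw=.08)
```

```text
n 6 yaw 1.632 -> 1.6 pos [470.    6.1 236.2]
[[-0.0348, 0.0085, 0.0132, 0.01, 0.005, 0.001, 0.08], [-0.0349, 0.0087, 0.0129, 0.01, 0.005, 0.001, 0.08], [-0.035, 0.0088, 0.0126, 0.01, 0.005, 0.001, 0.08], [-0.035, 0.0089, 0.0124, 0.01, 0.005, 0.001, 0.08], [-0.0351, 0.0091, 0.0121, 0.01, 0.005, 0.001, 0.08], [-0.0351, 0.0092, 0.0118, 0.01, 0.005, 0.001, 0.08]]
```

Emit:
play_rows:
  series:
    - [-0.035, 0.008, 0.013, 0.01, 0.005, 0, 0.08]
    - [-0.035, 0.009, 0.013, 0.01, 0.005, 0, 0.08]
    - [-0.035, 0.009, 0.012, 0.01, 0.005, 0, 0.08]
    - [-0.035, 0.009, 0.012, 0.01, 0.005, 0, 0.08]
    - [-0.035, 0.009, 0.012, 0.01, 0.005, 0, 0.08]
    - [-0.035, 0.009, 0.012, 0.01, 0.005, 0, 0.08]
    - [0, 0, 0, 0, 0, 0, 0.08]

```text
clock: 8.95
position: [404.8, -212.0, 172.6]
ee_rot: [0.488, 0.509, -0.508, -0.495]
contact_force: [0.5, 1.0, -0.4]
gripper_width: 79.9
```

```bash
cat > look.py <<'E'
from h import *
import sys
near=np.array([float(x) for x in sys.argv[1:3]])
p,r,s=pose();d=snap('wrist');print('pos',p.round(1),'yaw',round(yaw(),3),'tooly',r[:,1].round(3),'w',s['gripper_width'])
for a,b in reds(d):
    if np.hypot(*(np.array(a[0])-near))<120: print('box',np.round(a[0],1),np.round(a[1],1),round(a[2],1),np.round(b[0]))
for a,b in reds(snap('top')):
    if a[0][0]<850: print('top',np.round(a[0]),np.round(a[1]))
E
python3 look.py 407 -207
```

```text
pos [ 404.8 -212.   172.6] yaw 1.606 tooly [-0.007  0.009 -1.   ] w 79.9395789227401
box [ 403.7 -200.7] [17.2 30.9] 17.6 [268. 169.]
top [364. 307.] [36. 40.]
top [399. 222.] [40. 36.]
```

Run:
```python
from h import *
d=snap('wrist','w7.png');hsv=cv2.cvtColor(d['color'],cv2.COLOR_RGB2HSV)
print(proj(d,[407,-207,23]));u,v=np.round(proj(d,[407,-207,23])).astype(int)
print(hsv[v-50:v+51:10,u].tolist())
```

```text
[258.36823593 169.66961758]
[[21, 43, 210], [23, 41, 211], [20, 45, 205], [1, 168, 184], [2, 172, 185], [1, 171, 186], [3, 143, 116], [6, 104, 115], [15, 53, 136], [21, 46, 210], [22, 43, 210]]
```

View pics/w7.png

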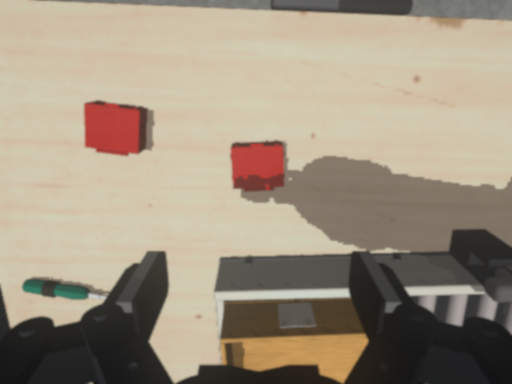

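```bash
sed -i 's/>170)&(hsv\[...,2\]>lo)/>sat)\&(hsv[...,2]>lo)/; s/def reds(d,z=23,lo=60)/def reds(d,z=23,lo=60,sat=170)/' h.py; sed -i 's/in reds(d):/in reds(d,lo=100,sat=125):/' look.py; python3 look.py 407 -207
python3 - <<'E'
from h import *
plan([406,-207,4],1.6,claw=.08,step=.04)
E
```

```text
pos [ 407.1 -209.6  174.5] yaw 1.61 tooly [-0.003  0.008 -1.   ] w 80.20046132956782
box [ 404.3 -208.1] [42.  45.1] 2.1 [256. 165.]
top [364. 307.] [36. 40.]
top [397. 222.] [40. 33.]
n 5 yaw 1.611 -> 1.6 pos [ 407.8 -209.   175.3]
[[0.0002, 0.0343, 0.0003, -0.0, 0.002, 0.001, 0.08], [0.0002, 0.0343, 0.0003, -0.0, 0.002, 0.001, 0.08], [0.0003, 0.0343, 0.0003, -0.0, 0.002, 0.001, 0.08], [0.0003, 0.0343, 0.0003, -0.0, 0.002, 0.001, 0.08], [0.0004, 0.0343, 0.0003, -0.0, 0.002, 0.001, 0.08]]
```

Emit:
play_rows:
  series:
    - [0, 0.04, 0.001, 0, 0.002, 0, 0.08]
    - [0, 0.04, 0.001, 0, 0.002, 0, 0.08]
    - [0, 0.04, 0.001, 0, 0.002, 0, 0.08]
    - [0, 0.03, 0, 0, 0.002, 0, 0.08]
    - [0, 0.012, 0, 0, 0, 0, 0.08]
    - [0, 0, 0, 0, 0, 0, 0.08]

```text
clock: 9.8
position: [413.8, -202.8, 12.9]
ee_rot: [0.491, 0.516, -0.507, -0.485]
contact_force: [0.6, 0.3, 0.6]
gripper_width: 79.8
```

Emit:
play_rows:
  series:
    - [-0.005, 0.008, 0.009, 0.01, 0, 0, 0.08]
    - [0, 0, 0, 0, 0, 0, 0.08]

```text
clock: 10.0
position: [406.3, -207.4, 5.3]
ee_rot: [0.488, 0.515, -0.51, -0.486]
contact_force: [0.5, 0.2, -0.1]
gripper_width: 80.1
```

Run:
```python
from h import *
plan([404.5,-208,4],1.6,claw=.08,step=.04);print(pose()[1].round(3))
```

```text
n 1 yaw 1.621 -> 1.6 pos [ 406.3 -207.4    5.3]
[[-0.0005, 0.0013, 0.0018, 0.006, 0.021, 0.003, 0.08]]
[[-0.05   0.006 -0.999]
 [ 0.999  0.003 -0.05 ]
 [ 0.003 -1.    -0.006]]
```

Emit:
play_rows:
  series:
    - [0, 0.001, 0.002, 0, 0.02, 0, 0.04]
    - [0, 0, 0, 0, 0, 0, 0.03]
    - [0, 0, 0, 0, 0, 0, 0.03]
    - [0, 0, 0, 0, 0, 0, 0.03]
    - [0, 0, 0, 0, 0, 0, 0.03]
    - [0, -0.02, 0, 0, 0, 0, 0.03]
    - [0, -0.04, 0, 0, 0, 0, 0.03]
    - [0, -0.04, 0, 0, 0, 0, 0.03]
    - [0, -0.04, 0, 0, 0, 0, 0.03]
    - [0, -0.02, 0, 0, 0, 0, 0.03]

```text
clock: 11.0
position: [401.6, -208.1, 170.2]
ee_rot: [0.493, 0.509, -0.505, -0.493]
contact_force: [0.8, -0.1, -1.6]
gripper_width: 44.4
```

Run:
```python
from h import *
t=snap('top')
# carton: kraft mask
hsv=cv2.cvtColor(t['color'],cv2.COLOR_RGB2HSV);roi=np.zeros(hsv.shape[:2],np.uint8);roi[160:222,280:362]=1
m=((hsv[...,0]>9)&(hsv[...,0]<22)&(hsv[...,1]>120)).astype(np.uint8)*roi
c=max(cv2.findContours(m,0,1)[0],key=cv2.contourArea)
P=np.array([ray(t,*q,95)[:2] for q in c.reshape(-1,2)],np.float32);a=cv2.minAreaRect(P);print('carton',a,'track',wt(a[0]))
c0=wt(a[0])
for i,dx in enumerate((-29,29)):
  for dy in(-38,38): print(dx,dy,tw(dx,c0[1]+dy).round(1))
q=tw(-29,c0[1]+38)
st=plan([pose()[0][0],pose()[0][1],190],None,claw=.03)
plan([*q,190],TH+np.pi/2,claw=.03,start=st)
```

```text
carton ((586.953125, -143.50376892089844), (132.88587951660156, 168.7638397216797), 4.490755081176758) track [  -0.32695559 -184.50552846]
-29 -38 [ 560.6 -183.1]
-29 38 [ 556.1 -107.3]
29 -38 [ 618.5 -179.7]
29 38 [ 614.  -103.8]
n 1 yaw 1.599 -> 1.599 pos [ 403.  -208.6  172.5]
[[0.0, -0.0175, -0.0001, 0.009, -0.0, 0.002, 0.03]]
n 5 yaw 1.599 -> 1.63 pos [ 403.  -208.6  190. ]
[[0.0194, 0.0, -0.0312, 0.0, -0.006, 0.0, 0.03], [0.0192, 0.0, -0.0313, 0.0, -0.006, 0.0, 0.03], [0.019, 0.0, -0.0314, 0.0, -0.006, 0.0, 0.03], [0.0188, 0.0, -0.0315, 0.0, -0.006, 0.0, 0.03], [0.0186, 0.0, -0.0316, 0.0, -0.006, 0.0, 0.03]]
```

Emit:
play_rows:
  series:
    - [0.019, -0.006, -0.031, 0.003, -0.006, 0, 0.03]
    - [0.019, -0.004, -0.031, 0.003, -0.006, 0, 0.03]
    - [0.019, -0.004, -0.031, 0.003, -0.006, 0, 0.03]
    - [0.019, -0.004, -0.031, 0, -0.006, 0, 0.03]
    - [0.019, 0, -0.031, 0, -0.006, 0, 0.03]
    - [0, 0, 0, 0, 0, 0, 0.03]

```text
clock: 11.65
position: [557.6, -104.1, 192.9]
ee_rot: [0.486, 0.515, -0.512, -0.486]
contact_force: [-1.1, 0.1, -1.6]
gripper_width: 45.2
```

Run:
```python
from h import *
print(pose()[2]['gripper_width'],pose()[1][:,1])
plan([*tw(-29,-147.5),60],TH+np.pi/2,claw=.03,step=.03)
```

```text
45.16423265013174 [ 0.00304969  0.00370567 -0.99998848]
n 5 yaw 1.626 -> 1.63 pos [ 557.6 -104.1  192.9]
[[-0.0009, 0.0266, 0.0004, 0.001, -0.001, 0.001, 0.03], [-0.0009, 0.0266, 0.0004, 0.001, -0.001, 0.001, 0.03], [-0.0009, 0.0266, 0.0004, 0.001, -0.001, 0.001, 0.03], [-0.0009, 0.0266, 0.0004, 0.001, -0.001, 0.001, 0.03], [-0.0008, 0.0266, 0.0004, 0.001, -0.001, 0.001, 0.03]]
```

Emit:
play_rows:
  series:
    - [-0.001, 0.03, 0.001, 0.002, 0, 0, 0.03]
    - [-0.001, 0.03, 0.002, 0.002, 0, 0, 0.03]
    - [-0.001, 0.025, 0.002, 0.002, 0, 0, 0.03]
    - [0, 0, 0, 0, 0, 0, 0.03]

```text
clock: 12.05
position: [551.9, -106.6, 104.2]
ee_rot: [0.484, 0.514, -0.514, -0.488]
contact_force: [-0.5, 0.6, -0.5]
gripper_width: 45.0
```

Run:
```python
from h import *
print(pose()[2]['gripper_width'],pose()[1][:,1])
plan([*tw(-29,-147.5),56],TH+np.pi/2,claw=.03,step=.03)
```

```text
44.95902741526934 [-0.0042509   0.00408361 -0.99998263]
n 2 yaw 1.626 -> 1.63 pos [ 551.9 -106.6  104.2]
[[-0.001, 0.0241, -0.0022, -0.002, -0.002, 0.002, 0.03], [-0.001, 0.0241, -0.0021, -0.002, -0.002, 0.002, 0.03]]
```

Emit:
play_rows:
  series:
    - [-0.001, 0.025, -0.003, 0, 0, 0, 0.03]
    - [0, 0.022, -0.003, 0, 0, 0, 0.03]
    - [0, 0, 0, 0, 0, 0, 0.03]

```text
clock: 12.35
position: [558.8, -108.1, 58.7]
ee_rot: [0.485, 0.514, -0.513, -0.487]
contact_force: [-0.5, 0.1, -0.3]
gripper_width: 45.0
```

Emit:
play_rows:
  series:
    - [0, 0, 0, 0, 0, 0, 0.058]
    - [0, 0, 0, 0, 0, 0, 0.058]
    - [0, 0, 0, 0, 0, 0, 0.058]
    - [0, -0.03, 0, 0, 0, 0, 0.058]
    - [0, -0.04, 0, 0, 0, 0, 0.058]
    - [0, -0.045, 0, 0, 0, 0, 0.058]
    - [0, 0, 0, 0, 0, 0, 0.08]

```text
clock: 13.05
position: [561.2, -109.3, 186.7]
ee_rot: [0.488, 0.517, -0.511, -0.483]
contact_force: [1.4, 0.5, 1.1]
gripper_width: 70.7
```

```bash
cat > st.py <<'E'
from h import *
p,r,s=pose();print('pos',p.round(1),'w',round(s['gripper_width'],1),'ty',r[:,1].round(3),'F',s['contact_force'].round(1))
for a,b in reds(snap('top')):
    if a[0][0]<850: print('top',np.round(a[0]),np.round(a[1]),'trk',wt(a[0]).round(0))
for a,b in reds(snap('wrist'),lo=100,sat=125): 
    if a[0][0]<850:print('wrist',np.round(a[0]),np.round(a[1]),round(a[2]),'trk@72',np.round(wt(np.array(a[0])),0))
E
python3 st.py
python3 - <<'E'
from h import *
plan([378,-332,150],1.6,claw=.08)
E
```

```text
pos [ 561.2 -109.3  186.7] w 70.7 ty [ 0.011  0.002 -1.   ] F [1.4 0.5 1.1]
top [364. 307.] [36. 40.] trk [-196.  279.]
top [ 379. -332.] [43. 36.] trk [-219. -361.]
top [397. 222.] [40. 39.] trk [-168.  191.]
wrist [760. -60.] [20. 15.] 67 trk@72 [ 177. -111.]
wrist [746. -92.] [34. 15.] 65 trk@72 [ 161. -142.]
wrist [ 574. -100.] [51. 54.] 6 trk@72 [ -11. -140.]
n 7 yaw 1.626 -> 1.6 pos [ 557.7 -108.8  180.9]
[[-0.0304, 0.0043, 0.0274, 0.0, 0.004, 0.0, 0.08], [-0.0305, 0.0043, 0.0273, 0.0, 0.004, 0.0, 0.08], [-0.0306, 0.0043, 0.0272, 0.0, 0.004, 0.0, 0.08], [-0.0307, 0.0043, 0.027, 0.0, 0.004, 0.0, 0.08], [-0.0308, 0.0044, 0.0269, 0.0, 0.004, 0.0, 0.08], [-0.0309, 0.0044, 0.0268, 0.0, 0.004, 0.0, 0.08], [-0.031, 0.0044, 0.0267, 0.0, 0.004, 0.0, 0.08]]
```

Emit:
play_rows:
  series:
    - [-0.03, 0, 0.027, 0, 0.004, 0, 0.08]
    - [-0.03, 0.004, 0.027, 0, 0.004, 0, 0.08]
    - [-0.031, 0.005, 0.027, 0, 0.004, 0, 0.08]
    - [-0.031, 0.005, 0.027, 0, 0.004, 0, 0.08]
    - [-0.031, 0.005, 0.027, 0, 0.004, 0, 0.08]
    - [-0.031, 0.005, 0.027, 0, 0.004, 0, 0.08]
    - [-0.031, 0.005, 0.027, 0, 0, 0, 0.08]
    - [0, 0, 0, 0, 0, 0, 0.08]

```text
clock: 13.95
position: [366.7, -335.6, 142.7]
ee_rot: [-0.486, -0.508, 0.509, 0.497]
contact_force: [0.1, -0.0, 0.6]
gripper_width: 80.4
```

```bash
python3 look.py 378 -332
python3 - <<'E'
from h import *
plan([378,-332,10],1.6,claw=.08,step=.04)
E
```

```text
pos [ 366.7 -335.6  142.7] yaw 1.606 tooly [-0.012  0.01  -1.   ] w 80.44240776336284
box [ 373.1 -333.5] [45.8 39.8] 83.3 [257. 188.]
top [364. 307.] [36. 40.]
top [399. 222.] [40. 36.]
top [ 565. -109.] [47. 37.]
n 4 yaw 1.608 -> 1.6 pos [ 369.4 -334.3  143.5]
[[0.0002, 0.0334, -0.0025, -0.002, 0.002, 0.002, 0.08], [0.0003, 0.0334, -0.0024, -0.002, 0.002, 0.002, 0.08], [0.0003, 0.0334, -0.0023, -0.002, 0.002, 0.002, 0.08], [0.0004, 0.0334, -0.0023, -0.002, 0.002, 0.002, 0.08]]
```

Emit:
play_rows:
  series:
    - [0, 0.04, 0, 0, 0.07, 0, 0.08]
    - [0, 0.04, 0, 0, 0.07, 0, 0.08]
    - [0, 0.035, 0, 0, 0, 0, 0.08]
    - [0, 0.012, 0, 0, 0, 0, 0.08]
    - [0, 0, 0, 0, 0, 0, 0.08]

```text
clock: 14.55
position: [374.0, -331.0, 13.6]
ee_rot: [-0.522, -0.474, 0.474, 0.527]
contact_force: [0.1, -0.1, 0.0]
gripper_width: 80.0
```

Run:
```python
from h import *
plan([375,-333,4],1.46,claw=.08,step=.04)
```

```text
n 1 yaw 1.47 -> 1.46 pos [ 374.  -331.    13.6]
[[-0.0019, 0.0096, -0.0013, -0.005, 0.01, 0.005, 0.08]]
```

Emit:
play_rows:
  series:
    - [-0.002, 0.01, 0, 0, 0.01, 0, 0.08]
    - [0, 0, 0, 0, 0, 0, 0.04]
    - [0, 0, 0, 0, 0, 0, 0.03]
    - [0, 0, 0, 0, 0, 0, 0.03]
    - [0, 0, 0, 0, 0, 0, 0.03]
    - [0, 0, 0, 0, 0, 0, 0.03]
    - [0, -0.03, 0, 0, 0, 0, 0.03]
    - [0, -0.05, 0, 0, 0, 0, 0.03]
    - [0, -0.05, 0, 0, 0, 0, 0.03]
    - [0, -0.05, 0, 0, 0, 0, 0.03]

```text
clock: 15.55
position: [372.8, -331.2, 184.4]
ee_rot: [-0.521, -0.47, 0.473, 0.533]
contact_force: [1.9, -0.3, -0.9]
gripper_width: 45.0
```

Run:
```python
from h import *
print(pose()[2]['gripper_width'],pose()[0])
plan([*tw(-29,-222),195],TH+np.pi/2,claw=.03)
```

```text
44.98639016002236 [ 372.82026547 -331.24129218  184.3692061 ]
n 6 yaw 1.46 -> 1.63 pos [ 372.8 -331.2  184.4]
[[0.0281, -0.002, -0.0283, -0.002, -0.028, 0.002, 0.03], [0.0273, -0.0019, -0.0291, -0.002, -0.028, 0.002, 0.03], [0.0264, -0.0019, -0.0299, -0.002, -0.028, 0.002, 0.03], [0.0256, -0.0019, -0.0306, -0.002, -0.028, 0.002, 0.03], [0.0247, -0.0018, -0.0313, -0.002, -0.028, 0.002, 0.03], [0.0238, -0.0018, -0.032, -0.002, -0.028, 0.002, 0.03]]
```

Emit:
play_rows:
  series:
    - [0.028, -0.002, -0.028, 0, -0.028, 0, 0.03]
    - [0.027, -0.002, -0.029, 0, -0.028, 0, 0.03]
    - [0.026, -0.002, -0.03, 0, -0.028, 0, 0.03]
    - [0.026, -0.002, -0.031, 0, -0.028, 0, 0.03]
    - [0.025, -0.002, -0.031, 0, -0.028, 0, 0.03]
    - [0.022, 0, -0.03, 0, -0.028, 0, 0.03]
    - [0, 0, 0, 0, 0, 0, 0.03]

```text
clock: 16.25
position: [566.9, -181.7, 207.9]
ee_rot: [0.486, 0.518, -0.512, -0.483]
contact_force: [-1.0, 0.1, -1.0]
gripper_width: 44.7
```

```bash
python3 st.py
python3 - <<'E'
from h import *
plan([*tw(-29,-222),105],TH+np.pi/2,claw=.03,step=.03)
E
```

```text
pos [ 566.9 -181.7  207.9] w 44.7 ty [ 0.009  0.003 -1.   ] F [-1.   0.1 -1. ]
top [364. 307.] [36. 40.] trk [-196.  279.]
top [397. 220.] [43. 39.] trk [-168.  190.]
wrist [ 696. -171.] [115. 125.] 3 trk@72 [ 107. -218.]
wrist [572. -89.] [51. 56.] 6 trk@72 [ -12. -129.]
n 4 yaw 1.627 -> 1.63 pos [ 564.1 -183.4  207.8]
[[0.0002, 0.0257, 0.0011, 0.002, -0.001, 0.001, 0.03], [0.0002, 0.0257, 0.001, 0.002, -0.001, 0.001, 0.03], [0.0002, 0.0257, 0.001, 0.002, -0.001, 0.001, 0.03], [0.0002, 0.0257, 0.0009, 0.002, -0.001, 0.001, 0.03]]
```

Emit:
play_rows:
  series:
    - [0, 0.03, 0.001, 0.002, 0, 0, 0.03]
    - [0, 0.03, 0.002, 0.002, 0, 0, 0.03]
    - [0, 0.03, 0.002, 0.002, 0, 0, 0.03]
    - [0, 0.01, 0.002, 0, 0, 0, 0.03]
    - [0, 0, 0, 0, 0, 0, 0.03]

```text
clock: 16.85
position: [553.5, -187.6, 107.5]
ee_rot: [0.488, 0.514, -0.511, -0.487]
contact_force: [-0.5, 1.2, 0.1]
gripper_width: 45.2
```

Run:
```python
from h import *
print(pose()[2]['gripper_width'])
plan([*tw(-29,-222),56],TH+np.pi/2,claw=.03,step=.03)
```

```text
45.228184343882894
n 2 yaw 1.62 -> 1.63 pos [ 553.5 -187.6  107.5]
[[0.0023, 0.0258, -0.0035, 0.002, -0.005, 0.001, 0.03], [0.0023, 0.0258, -0.0036, 0.002, -0.005, 0.001, 0.03]]
```

Emit:
play_rows:
  series:
    - [0.003, 0.026, -0.004, 0, -0.005, 0, 0.03]
    - [0.003, 0.025, -0.004, 0, -0.005, 0, 0.03]
    - [0, 0, 0, 0, 0, 0, 0.03]

```text
clock: 17.15
position: [563.8, -183.4, 60.9]
ee_rot: [0.488, 0.518, -0.511, -0.482]
contact_force: [-0.8, -0.6, 0.7]
gripper_width: 45.0
```

Emit:
play_rows:
  series:
    - [0, 0, 0, 0, 0, 0, 0.054]
    - [0, 0, 0, 0, 0, 0, 0.054]
    - [0, 0, 0, 0, 0, 0, 0.054]
    - [0, -0.03, 0, 0, 0, 0, 0.054]
    - [0, -0.04, 0, 0, 0, 0, 0.054]
    - [0, -0.05, 0, 0, 0, 0, 0.054]
    - [0, -0.02, 0, 0, 0, 0, 0.08]
    - [0, 0, 0, 0, 0, 0, 0.08]

```text
clock: 17.95
position: [564.0, -185.8, 217.1]
ee_rot: [0.493, 0.52, -0.508, -0.477]
contact_force: [1.3, -0.4, -0.7]
gripper_width: 79.5
```

```bash
python3 st.py
python3 - <<'E'
from h import *
plan([397,221,190],1.6,claw=.08)
E
```

```text
pos [ 564.  -185.8  217.1] w 79.5 ty [ 0.028 -0.003 -1.   ] F [ 1.3 -0.4 -0.7]
top [364. 307.] [36. 40.] trk [-196.  279.]
top [397. 222.] [40. 39.] trk [-168.  191.]
wrist [762. -62.] [19. 13.] 67 trk@72 [ 179. -114.]
wrist [747. -95.] [35. 13.] 65 trk@72 [ 162. -145.]
wrist [ 578. -184.] [49. 52.] 3 trk@72 [ -11. -224.]
wrist [572. -92.] [50. 56.] 6 trk@72 [ -12. -132.]
n 10 yaw 1.628 -> 1.6 pos [ 562.6 -185.4  213.6]
[[0.0415, 0.0019, 0.0142, 0.002, 0.003, -0.0, 0.08], [0.0415, 0.002, 0.0144, 0.002, 0.003, -0.0, 0.08], [0.0414, 0.002, 0.0145, 0.002, 0.003, -0.0, 0.08], [0.0414, 0.002, 0.0146, 0.002, 0.003, -0.0, 0.08], [0.0414, 0.0021, 0.0147, 0.002, 0.003, -0.0, 0.08], [0.0413, 0.0021, 0.0148, 0.002, 0.003, -0.0, 0.08], [0.0413, 0.0022, 0.0149, 0.002, 0.003, -0.0, 0.08], [0.0412, 0.0022, 0.015, 0.002, 0.003, -0.0, 0.08], [0.0412, 0.0023, 0.0151, 0.002, 0.003, -0.0, 0.08], [0.0411, 0.0023, 0.0153, 0.002, 0.003, -0.0, 0.08]]
```

Emit:
play_rows:
  series:
    - [0.041, 0.002, 0.014, 0.002, 0.003, 0, 0.08]
    - [0.041, 0.002, 0.014, 0.002, 0.003, 0, 0.08]
    - [0.041, 0.002, 0.014, 0.002, 0.003, 0, 0.08]
    - [0.041, 0.002, 0.015, 0.002, 0.003, 0, 0.08]
    - [0.041, 0.002, 0.015, 0.002, 0.003, 0, 0.08]
    - [0.041, 0.002, 0.015, 0.002, 0.003, 0, 0.08]
    - [0.041, 0.002, 0.015, 0.002, 0.003, 0, 0.08]
    - [0.041, 0.002, 0.015, 0.002, 0.003, 0, 0.08]
    - [0.041, 0.002, 0.015, 0, 0.003, 0, 0.08]
    - [0.036, 0.002, 0.015, 0, 0, 0, 0.08]

```text
clock: 19.05
position: [385.0, 219.2, 172.0]
ee_rot: [-0.493, -0.494, 0.514, 0.499]
contact_force: [0.9, 0.5, 0.1]
gripper_width: 80.0
```

Emit:
play_rows:
  series:
    - [0, 0, 0, 0, 0, 0, 0.08]
    - [0, 0, 0, 0, 0, 0, 0.08]

```text
clock: 19.25
position: [381.7, 221.4, 168.6]
ee_rot: [-0.491, -0.493, 0.518, 0.497]
contact_force: [-0.0, -0.5, -0.4]
gripper_width: 80.2
```

```bash
python3 look.py 397 221
python3 - <<'E'
from h import *
plan([397,221,10],1.6,claw=.08,step=.04)
E
```

```text
pos [381.7 221.4 168.6] yaw 1.593 tooly [-0.031 -0.02  -0.999] w 80.19575143935201
box [392.9 223.3] [45.2 41.8] 84.1 [261. 187.]
box [361.4 309.8] [48.1 42.2] 87.0 [363. 154.]
top [ 565. -111.] [44. 37.]
top [ 570. -194.] [47. 37.]
n 4 yaw 1.592 -> 1.6 pos [382.4 220.7 169. ]
[[0.0007, 0.0396, -0.0049, -0.008, -0.002, -0.005, 0.08], [0.0005, 0.0397, -0.0046, -0.008, -0.002, -0.005, 0.08], [0.0004, 0.0397, -0.0043, -0.008, -0.002, -0.005, 0.08], [0.0002, 0.0397, -0.004, -0.008, -0.002, -0.005, 0.08]]
```

Emit:
play_rows:
  series:
    - [0, 0.04, -0.004, -0.008, 0.055, -0.005, 0.08]
    - [0, 0.04, -0.003, -0.008, 0.055, -0.005, 0.08]
    - [0, 0.04, -0.002, -0.008, 0, -0.005, 0.08]
    - [0, 0.03, -0.001, -0.008, 0, -0.005, 0.08]
    - [0, 0, 0, 0, 0, 0, 0.08]

```text
clock: 19.85
position: [394.5, 214.4, 15.8]
ee_rot: [0.527, 0.476, -0.47, -0.524]
contact_force: [0.1, -0.8, 1.2]
gripper_width: 80.1
```

Run:
```python
from h import *
plan([394.5,222.5,4],1.48,claw=.08,step=.04)
```

```text
n 1 yaw 1.466 -> 1.48 pos [394.5 214.4  15.8]
[[0.008, 0.0118, 0.001, 0.009, -0.014, 0.004, 0.08]]
```

Emit:
play_rows:
  series:
    - [0.008, 0, 0, 0.005, -0.01, 0, 0.08]
    - [0, 0.011, 0, 0, 0, 0, 0.08]
    - [0, 0, 0, 0, 0, 0, 0.04]
    - [0, 0, 0, 0, 0, 0, 0.03]
    - [0, 0, 0, 0, 0, 0, 0.03]
    - [0, 0, 0, 0, 0, 0, 0.03]
    - [0, 0, 0, 0, 0, 0, 0.03]

```text
clock: 20.55
position: [399.6, 225.0, 9.9]
ee_rot: [-0.523, -0.481, 0.47, 0.524]
contact_force: [0.4, -0.8, -1.4]
gripper_width: 44.3
```

Emit:
play_rows:
  series:
    - [0, -0.03, 0, 0, 0, 0, 0.03]
    - [0, -0.05, 0, 0, 0, 0, 0.03]
    - [0, -0.05, 0, 0, 0, 0, 0.03]
    - [0, -0.05, 0, 0, 0, 0, 0.03]
    - [0, -0.02, 0, 0, 0, 0, 0.03]

```text
clock: 21.05
position: [395.4, 220.7, 213.3]
ee_rot: [0.523, 0.478, -0.473, -0.523]
contact_force: [0.6, -0.1, 0.3]
gripper_width: 44.5
```

Run:
```python
from h import *
print(pose()[2]['gripper_width'])
plan([*tw(29,-147.5),205],TH+np.pi/2,claw=.03)
```

```text
44.54778786858959
n 9 yaw 1.475 -> 1.63 pos [395.4 220.7 213.3]
[[-0.0337, 0.0009, -0.0276, 0.0, -0.017, 0.0, 0.03], [-0.0342, 0.0009, -0.0271, 0.0, -0.017, 0.0, 0.03], [-0.0346, 0.0009, -0.0265, 0.0, -0.017, 0.0, 0.03], [-0.0351, 0.0009, -0.0259, 0.0, -0.017, 0.0, 0.03], [-0.0355, 0.0009, -0.0253, 0.0, -0.017, 0.0, 0.03], [-0.0359, 0.0009, -0.0246, 0.0, -0.017, 0.0, 0.03], [-0.0364, 0.0009, -0.024, 0.0, -0.017, 0.0, 0.03], [-0.0368, 0.0009, -0.0234, 0.0, -0.017, 0.0, 0.03], [-0.0372, 0.0009, -0.0228, 0.0, -0.017, 0.0, 0.03]]
```

Emit:
play_rows:
  series:
    - [-0.034, 0, -0.028, 0, -0.017, 0, 0.03]
    - [-0.034, 0, -0.027, 0, -0.017, 0, 0.03]
    - [-0.035, 0, -0.026, 0, -0.017, 0, 0.03]
    - [-0.035, 0, -0.026, 0, -0.017, 0, 0.03]
    - [-0.036, 0, -0.025, 0, -0.017, 0, 0.03]
    - [-0.036, 0, -0.025, 0, -0.017, 0, 0.03]
    - [-0.036, 0, -0.024, 0, -0.017, 0, 0.03]
    - [-0.036, 0, -0.023, 0, -0.017, 0, 0.03]
    - [-0.032, 0, -0.02, 0, -0.017, 0, 0.03]
    - [0, 0, 0, 0, 0, 0, 0.03]

```text
clock: 22.05
position: [620.6, -107.1, 217.9]
ee_rot: [0.482, 0.526, -0.51, -0.481]
contact_force: [-1.0, 0.6, -0.9]
gripper_width: 44.9
```

```bash
python3 st.py
python3 - <<'E'
from h import *
plan([*tw(29,-147.5),110],TH+np.pi/2,claw=.03,step=.03)
E
```

```text
pos [ 620.6 -107.1  217.9] w 44.9 ty [ 0.016  0.016 -1.   ] F [-1.   0.6 -0.9]
top [364. 307.] [36. 40.] trk [-196.  279.]
top [ 565. -111.] [44. 37.] trk [ -21. -151.]
top [ 570. -194.] [47. 37.] trk [ -20. -234.]
wrist [745. -92.] [115. 120.] 4 trk@72 [ 160. -142.]
wrist [ 563. -103.] [49. 53.] 5 trk@72 [ -21. -143.]
wrist [ 570. -196.] [48. 55.] 4 trk@72 [ -21. -236.]
n 4 yaw 1.646 -> 1.63 pos [ 618.7 -104.5  218.2]
[[-0.0004, 0.027, 0.0016, 0.004, 0.004, 0.004, 0.03], [-0.0003, 0.027, 0.0015, 0.004, 0.004, 0.004, 0.03], [-0.0002, 0.027, 0.0014, 0.004, 0.004, 0.004, 0.03], [-0.0001, 0.027, 0.0013, 0.004, 0.004, 0.004, 0.03]]
```

Emit:
play_rows:
  series:
    - [0, 0.03, 0.001, 0.004, 0.004, 0.004, 0.03]
    - [0, 0.03, 0.002, 0.004, 0.004, 0.004, 0.03]
    - [0, 0.03, 0.002, 0.004, 0.004, 0.004, 0.03]
    - [0, 0.015, 0.001, 0, 0, 0, 0.03]
    - [0, 0, 0, 0, 0, 0, 0.03]

```text
clock: 22.65
position: [611.2, -97.8, 113.0]
ee_rot: [0.483, 0.52, -0.514, -0.482]
contact_force: [-0.1, 0.5, -0.6]
gripper_width: 44.8
```

Run:
```python
from h import *
print(pose()[2]['gripper_width'],tw(29,-147.5))
plan([*tw(29,-147.5),61],TH+np.pi/2,claw=.03,step=.03)
```

```text
44.81432699510029 [ 614.04699212 -104.83334321]
n 2 yaw 1.639 -> 1.63 pos [611.2 -97.8 113. ]
[[-0.0037, 0.026, -0.001, 0.004, 0.005, 0.003, 0.03], [-0.0036, 0.026, -0.0011, 0.004, 0.005, 0.003, 0.03]]
```

Emit:
play_rows:
  series:
    - [-0.007, 0, -0.002, 0.004, 0.005, 0.003, 0.03]
    - [0, 0.026, -0.001, 0, 0, 0, 0.03]
    - [-0.001, 0.025, -0.001, 0, 0, 0, 0.03]
    - [0, 0, 0, 0, 0, 0, 0.03]

```text
clock: 23.05
position: [619.6, -103.8, 67.6]
ee_rot: [0.486, 0.52, -0.513, -0.48]
contact_force: [-0.7, -0.6, -0.3]
gripper_width: 44.7
```

Emit:
play_rows:
  series:
    - [0, 0, 0, 0, 0, 0, 0.056]
    - [0, 0, 0, 0, 0, 0, 0.056]
    - [0, 0, 0, 0, 0, 0, 0.056]
    - [0, -0.03, 0, 0, 0, 0, 0.056]
    - [0, -0.04, 0, 0, 0, 0, 0.056]
    - [0, -0.05, 0, 0, 0, 0, 0.056]
    - [0, -0.03, 0, 0, 0, 0, 0.08]
    - [0, 0, 0, 0, 0, 0, 0.08]

```text
clock: 23.85
position: [620.3, -104.4, 234.2]
ee_rot: [0.49, 0.524, -0.51, -0.475]
contact_force: [1.0, 1.0, -0.0]
gripper_width: 79.6
```

```bash
python3 st.py
python3 - <<'E'
from h import *
plan([364,308,180],1.54,claw=.08)
E
```

```text
pos [ 620.3 -104.4  234.2] w 79.6 ty [ 0.029 -0.    -1.   ] F [ 1.  1. -0.]
top [364. 307.] [36. 40.] trk [-196.  279.]
top [ 565. -110.] [47. 37.] trk [ -21. -150.]
top [ 570. -194.] [47. 37.] trk [ -20. -234.]
top [ 622. -109.] [44. 30.] trk [  36. -152.]
wrist [764. -59.] [18. 12.] 64 trk@72 [ 182. -111.]
wrist [750. -92.] [33. 12.] 64 trk@72 [ 165. -143.]
wrist [ 631. -100.] [51. 52.] 3 trk@72 [  46. -144.]
wrist [ 564. -103.] [48. 52.] 6 trk@72 [ -21. -143.]
wrist [ 570. -195.] [48. 55.] 4 trk@72 [ -20. -235.]
n 11 yaw 1.639 -> 1.54 pos [ 618.3 -104.1  229.5]
[[0.039, 0.004, 0.0206, 0.002, 0.009, 0.0, 0.08], [0.0388, 0.0041, 0.0209, 0.002, 0.009, 0.0, 0.08], [0.0386, 0.0041, 0.0213, 0.002, 0.009, 0.0, 0.08], [0.0384, 0.0042, 0.0216, 0.002, 0.009, 0.0, 0.08], [0.0382, 0.0042, 0.0219, 0.002, 0.009, 0.0, 0.08], [0.038, 0.0042, 0.0223, 0.002, 0.009, 0.0, 0.08], [0.0378, 0.0043, 0.0226, 0.002, 0.009, 0.0, 0.08], [0.0376, 0.0043, 0.023, 0.002, 0.009, 0.0, 0.08], [0.0374, 0.0044, 0.0233, 0.002, 0.009, 0.0, 0.08], [0.0372, 0.0044, 0.0236, 0.002, 0.009, 0.0, 0.08], [0.037, 0.0045, 0.0239, 0.002, 0.009, 0.0, 0.08]]
```

Emit:
play_rows:
  series:
    - [0.039, 0.004, 0.02, 0.002, 0.009, 0, 0.08]
    - [0.039, 0.004, 0.02, 0.002, 0.009, 0, 0.08]
    - [0.039, 0.004, 0.021, 0.002, 0.009, 0, 0.08]
    - [0.038, 0.004, 0.021, 0.002, 0.009, 0, 0.08]
    - [0.038, 0.004, 0.021, 0.002, 0.009, 0, 0.08]
    - [0.038, 0.004, 0.022, 0.002, 0.009, 0, 0.08]
    - [0.038, 0.004, 0.022, 0, 0.009, 0, 0.08]
    - [0.038, 0.004, 0.022, 0, 0.009, 0, 0.08]
    - [0.037, 0.004, 0.023, 0, 0.009, 0, 0.08]
    - [0.037, 0.004, 0.023, 0, 0.009, 0, 0.08]

```text
clock: 24.95
position: [379.9, 276.4, 170.7]
ee_rot: [-0.509, -0.483, 0.497, 0.51]
contact_force: [0.8, -0.1, 0.2]
gripper_width: 80.0
```

Emit:
play_rows:
  series:
    - [0.02, 0, 0.01, 0, 0.009, 0, 0.08]
    - [0, 0, 0, 0, 0, 0, 0.08]
    - [0, 0, 0, 0, 0, 0, 0.08]

```text
clock: 25.25
position: [365.5, 298.5, 166.1]
ee_rot: [-0.509, -0.479, 0.5, 0.51]
contact_force: [-0.1, -0.1, 0.1]
gripper_width: 79.9
```

```bash
python3 look.py 363 308
python3 - <<'E'
from h import *
plan([363,308,10],1.52,claw=.08,step=.04)
E
```

```text
pos [365.5 298.5 166.1] yaw 1.53 tooly [-0.023 -0.02  -1.   ] w 79.92181126889541
box [361.2 311.5] [45.4 41.7] 87.9 [274. 168.]
top [ 565. -111.] [40. 47.]
top [ 570. -194.] [47. 37.]
top [ 625. -108.] [47. 37.]
n 4 yaw 1.529 -> 1.52 pos [366.2 298.  166.4]
[[0.0033, 0.0391, 0.0001, -0.005, 0.002, -0.005, 0.08], [0.0031, 0.0391, 0.0003, -0.005, 0.002, -0.005, 0.08], [0.0029, 0.0391, 0.0005, -0.005, 0.002, -0.005, 0.08], [0.0027, 0.0391, 0.0007, -0.005, 0.002, -0.005, 0.08]]
```

Emit:
play_rows:
  series:
    - [0.005, 0.04, 0.001, -0.006, 0, -0.005, 0.08]
    - [0.005, 0.04, 0.001, -0.006, 0, -0.005, 0.08]
    - [0.004, 0.04, 0.001, -0.006, 0, -0.005, 0.08]
    - [0.002, 0.026, 0.001, -0.006, 0, -0.005, 0.08]
    - [0, 0, 0, 0, 0, 0, 0.08]

```text
clock: 25.85
position: [366.2, 309.6, 18.2]
ee_rot: [0.513, 0.49, -0.483, -0.512]
contact_force: [-0.5, -0.2, 0.4]
gripper_width: 79.9
```

Run:
```python
from h import *
plan([362.5,310,4],1.53,claw=.08,step=.04)
```

```text
n 1 yaw 1.519 -> 1.53 pos [366.2 309.6  18.2]
[[0.0001, 0.0142, 0.0038, 0.008, -0.011, 0.006, 0.08]]
```

Emit:
play_rows:
  series:
    - [0, 0.014, 0.004, 0.005, -0.01, 0.003, 0.08]
    - [0, 0.002, 0, 0, 0, 0, 0.08]
    - [0, 0, 0, 0, 0, 0, 0.04]
    - [0, 0, 0, 0, 0, 0, 0.03]
    - [0, 0, 0, 0, 0, 0, 0.03]
    - [0, 0, 0, 0, 0, 0, 0.03]
    - [0, 0, 0, 0, 0, 0, 0.03]

```text
clock: 26.55
position: [367.2, 310.9, 8.6]
ee_rot: [-0.511, -0.494, 0.483, 0.512]
contact_force: [-0.3, 0.4, -0.2]
gripper_width: 45.0
```

Emit:
play_rows:
  series:
    - [0, -0.03, 0, 0, 0, 0, 0.03]
    - [0, -0.05, 0, 0, 0, 0, 0.03]
    - [0, -0.05, 0, 0, 0, 0, 0.03]
    - [0, -0.05, 0, 0, 0, 0, 0.03]
    - [0, -0.02, 0, 0, 0, 0, 0.03]

```text
clock: 27.05
position: [364.0, 306.5, 212.1]
ee_rot: [0.512, 0.49, -0.487, -0.511]
contact_force: [0.3, 0.4, -0.3]
gripper_width: 45.1
```

Run:
```python
from h import *
print(pose()[2]['gripper_width'])
plan([*tw(28,-222),205],TH+np.pi/2,claw=.03)
```

```text
45.0654525496559
n 13 yaw 1.525 -> 1.63 pos [364.  306.5 212.1]
[[-0.0364, 0.0005, -0.0212, 0.0, -0.008, 0.0, 0.03], [-0.0366, 0.0005, -0.0209, 0.0, -0.008, 0.0, 0.03], [-0.0368, 0.0005, -0.0206, 0.0, -0.008, 0.0, 0.03], [-0.0369, 0.0005, -0.0203, 0.0, -0.008, 0.0, 0.03], [-0.0371, 0.0005, -0.02, 0.0, -0.008, 0.0, 0.03], [-0.0373, 0.0005, -0.0197, 0.0, -0.008, 0.0, 0.03], [-0.0374, 0.0005, -0.0194, 0.0, -0.008, 0.0, 0.03], [-0.0376, 0.0005, -0.0191, 0.0, -0.008, 0.0, 0.03], [-0.0377, 0.0005, -0.0188, 0.0, -0.008, 0.0, 0.03], [-0.0379, 0.0005, -0.0185, 0.0, -0.008, 0.0, 0.03], [-0.038, 0.0005, -0.0182, 0.0, -0.008, 0.0, 0.03], [-0.0382, 0.0005, -0.0179, 0.0, -0.008, 0.0, 0.03], [-0.0383, 0.0005, -0.0176, 0.0, -0.008, 0.0, 0.03]]
```

Emit:
play_rows:
  series:
    - [-0.036, 0, -0.021, 0, -0.008, 0, 0.03]
    - [-0.037, 0, -0.021, 0, -0.008, 0, 0.03]
    - [-0.037, 0, -0.021, 0, -0.008, 0, 0.03]
    - [-0.037, 0, -0.02, 0, -0.008, 0, 0.03]
    - [-0.037, 0, -0.02, 0, -0.008, 0, 0.03]
    - [-0.037, 0, -0.02, 0, -0.008, 0, 0.03]
    - [-0.037, 0, -0.019, 0, -0.008, 0, 0.03]
    - [-0.038, 0, -0.019, 0, -0.008, 0, 0.03]
    - [-0.038, 0, -0.019, 0, -0.008, 0, 0.03]
    - [-0.038, 0, -0.018, 0, -0.008, 0, 0.03]

```text
clock: 28.05
position: [565.9, -73.7, 217.4]
ee_rot: [0.487, 0.521, -0.504, -0.487]
contact_force: [0.4, 0.5, 0.2]
gripper_width: 44.8
```

Run:
```python
from h import *
print(pose()[2]['gripper_width'])
plan([*tw(28,-222),200],TH+np.pi/2,claw=.03)
```

```text
44.80203131781701
n 3 yaw 1.621 -> 1.63 pos [565.9 -73.7 217.4]
[[-0.0361, 0.0054, -0.0153, 0.006, -0.003, 0.006, 0.03], [-0.0361, 0.0056, -0.0152, 0.006, -0.003, 0.006, 0.03], [-0.0361, 0.0057, -0.0151, 0.006, -0.003, 0.006, 0.03]]
```

Emit:
play_rows:
  series:
    - [-0.033, 0.004, -0.014, 0.006, -0.003, 0.006, 0.03]
    - [-0.033, 0.004, -0.015, 0.006, -0.003, 0.006, 0.03]
    - [-0.025, 0.004, -0.014, 0, 0, 0, 0.03]
    - [0, 0, 0, 0, 0, 0, 0.03]
    - [0, 0, 0, 0, 0, 0, 0.03]

```text
clock: 28.55
position: [615.1, -171.2, 201.8]
ee_rot: [0.487, 0.514, -0.511, -0.489]
contact_force: [0.4, 0.3, -1.2]
gripper_width: 45.0
```

```bash
python3 st.py
python3 - <<'E'
from h import *
plan([*tw(28,-222),110],TH+np.pi/2,claw=.03,step=.03)
E
```

```text
pos [ 615.1 -171.2  201.8] w 45.0 ty [ 0.001  0.005 -1.   ] F [ 0.4  0.3 -1.2]
top [ 570. -194.] [47. 37.] trk [ -20. -234.]
wrist [ 728. -163.] [108. 116.] 3 trk@72 [ 140. -212.]
wrist [632. -90.] [51. 54.] 4 trk@72 [  48. -134.]
wrist [ 571. -186.] [49. 53.] 3 trk@72 [ -19. -226.]
wrist [564. -94.] [49. 55.] 6 trk@72 [ -20. -133.]
n 4 yaw 1.621 -> 1.63 pos [ 614.9 -170.3  202.1]
[[-0.0024, 0.023, -0.0005, 0.0, -0.002, 0.001, 0.03], [-0.0024, 0.023, -0.0005, 0.0, -0.002, 0.001, 0.03], [-0.0023, 0.023, -0.0005, 0.0, -0.002, 0.001, 0.03], [-0.0023, 0.023, -0.0005, 0.0, -0.002, 0.001, 0.03]]
```

Emit:
play_rows:
  series:
    - [-0.005, 0.02, 0, 0, -0.004, 0, 0.03]
    - [-0.004, 0.026, 0, 0, -0.002, 0, 0.03]
    - [-0.001, 0.026, 0.001, 0, 0, 0, 0.03]
    - [0, 0.02, 0.001, 0, 0, 0, 0.03]
    - [0, 0, 0, 0, 0, 0, 0.03]

```text
clock: 29.15
position: [613.7, -174.6, 112.3]
ee_rot: [0.485, 0.519, -0.513, -0.483]
contact_force: [-0.1, 0.7, -0.0]
gripper_width: 44.9
```

Run:
```python
from h import *
print(pose()[2]['gripper_width'],tw(28,-222))
plan([*tw(28,-222),60],TH+np.pi/2,claw=.03,step=.03)
```

```text
44.8558932784504 [ 617.44168243 -179.26267934]
n 2 yaw 1.635 -> 1.63 pos [ 613.7 -174.6  112.3]
[[-0.0026, 0.0261, -0.0015, 0.004, 0.003, 0.002, 0.03], [-0.0025, 0.0261, -0.0016, 0.004, 0.003, 0.002, 0.03]]
```

Emit:
play_rows:
  series:
    - [-0.005, 0, -0.003, 0.004, 0.003, 0.002, 0.03]
    - [0, 0.026, -0.001, 0, 0, 0, 0.03]
    - [-0.001, 0.025, -0.001, 0, 0, 0, 0.03]
    - [0, 0, 0, 0, 0, 0, 0.03]

```text
clock: 29.55
position: [624.6, -179.0, 68.0]
ee_rot: [0.487, 0.52, -0.512, -0.479]
contact_force: [-1.1, 0.0, 0.3]
gripper_width: 44.9
```

Emit:
play_rows:
  series:
    - [0, 0, 0, 0, 0, 0, 0.054]
    - [0, 0, 0, 0, 0, 0, 0.054]
    - [0, 0, 0, 0, 0, 0, 0.054]
    - [0, -0.03, 0, 0, 0, 0, 0.054]
    - [0, -0.04, 0, 0, 0, 0, 0.054]
    - [0, -0.05, 0, 0, 0, 0, 0.054]
    - [0, -0.03, 0, 0, 0, 0, 0.07]
    - [0, 0, 0, 0, 0, 0, 0.07]

```text
clock: 30.35
position: [625.0, -179.7, 235.1]
ee_rot: [0.492, 0.524, -0.51, -0.473]
contact_force: [0.5, -0.1, -0.2]
gripper_width: 69.8
```

```bash
python3 st.py
python3 - <<'E'
from h import *
plan([*tw(0,-305),190],TH,claw=.07)
snap('wrist','w8.png')
E
```

```text
pos [ 625.  -179.7  235.1] w 69.8 ty [ 0.032 -0.004 -0.999] F [ 0.5 -0.1 -0.2]
top [ 570. -194.] [47. 37.] trk [ -20. -234.]
top [ 629. -187.] [50. 34.] trk [  40. -230.]
wrist [750. -94.] [34. 12.] 65 trk@72 [ 165. -145.]
wrist [630. -91.] [50. 55.] 4 trk@72 [  46. -134.]
wrist [ 635. -177.] [50. 52.] 5 trk@72 [  46. -221.]
wrist [563. -93.] [48. 54.] 5 trk@72 [ -21. -133.]
wrist [ 569. -184.] [48. 53.] 4 trk@72 [ -20. -224.]
n 12 yaw 1.639 -> 3.201 pos [ 623.1 -179.1  230.3]
[[-0.0069, 0.0033, 0.0029, 0.001, -0.13, -0.002, 0.07], [-0.0064, 0.0033, 0.0038, 0.001, -0.13, -0.002, 0.07], [-0.0059, 0.0033, 0.0046, 0.001, -0.13, -0.002, 0.07], [-0.0052, 0.0033, 0.0053, 0.001, -0.13, -0.002, 0.07], [-0.0045, 0.0033, 0.006, 0.001, -0.13, -0.002, 0.07], [-0.0037, 0.0033, 0.0065, 0.001, -0.13, -0.002, 0.07], [-0.0028, 0.0033, 0.0069, 0.001, -0.13, -0.002, 0.07], [-0.0019, 0.0033, 0.0072, 0.001, -0.13, -0.002, 0.07], [-0.001, 0.0033, 0.0074, 0.001, -0.13, -0.002, 0.07], [-0.0, 0.0033, 0.0075, 0.001, -0.13, -0.002, 0.07], [0.0009, 0.0033, 0.0074, 0.001, -0.13, -0.002, 0.07], [0.0019, 0.0033, 0.0072, 0.001, -0.13, -0.002, 0.07]]
```

View pics/w8.png

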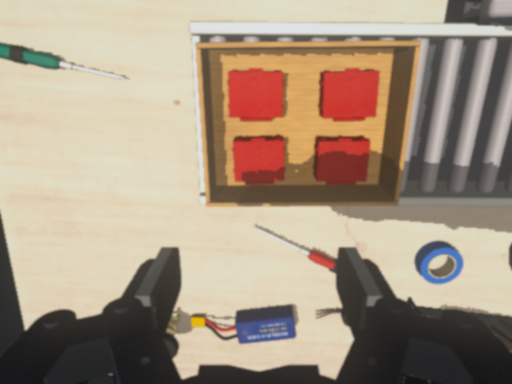

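Run:
```python
from h import *
print(read_state()['joints'].round(2), [np.round(ray(get_image('top'),u,v,10)[:2]) for u,v in((402,201),(376,198))], tw(0,-305))
```

```text
[-0.03  0.42  0.05  0.   -1.18 -1.47] [array([ 550., -412.]), array([ 562., -325.])] [ 594.38456172 -263.76930147]
```

Emit:
play_rows:
  series:
    - [-0.007, 0.003, 0.003, 0, -0.13, 0, 0.07]
    - [-0.007, 0.003, 0.004, 0, -0.13, 0, 0.07]
    - [-0.006, 0.003, 0.005, 0, -0.13, 0, 0.07]
    - [-0.005, 0.003, 0.005, 0, -0.13, 0, 0.07]
    - [-0.005, 0.003, 0.006, 0, -0.13, 0, 0.07]
    - [-0.004, 0.003, 0.007, 0, -0.13, 0, 0.07]
    - [-0.003, 0.003, 0.007, 0, -0.13, 0, 0.07]
    - [-0.002, 0.003, 0.007, 0, -0.13, 0, 0.07]
    - [-0.001, 0.003, 0.007, 0, -0.13, 0, 0.07]
    - [0, 0.003, 0.008, 0, -0.13, 0, 0.07]

```text
clock: 31.6
position: [590.4, -251.8, 173.7]
ee_rot: [0.045, 0.706, -0.704, -0.06]
contact_force: [-0.5, 0.5, -0.2]
gripper_width: 70.2
```

Run:
```python
from h import *
plan([*tw(0,-305),150],TH+np.pi,claw=.07)
```

```text
n 2 yaw 2.993 -> 3.201 pos [ 590.4 -251.8  173.7]
[[-0.0031, 0.0118, 0.0057, 0.002, -0.104, 0.011, 0.07], [-0.0024, 0.0118, 0.0059, 0.002, -0.104, 0.011, 0.07]]
```

Emit:
play_rows:
  series:
    - [-0.003, 0.01, 0.007, 0, -0.104, 0.008, 0.07]
    - [-0.002, 0.01, 0.007, 0, -0.104, 0.008, 0.07]
    - [0, 0, 0, 0, 0, 0, 0.07]
    - [0, 0, 0, 0, 0, 0, 0.07]

```text
clock: 32.0
position: [589.9, -266.6, 145.0]
ee_rot: [-0.03, 0.71, -0.704, 0.016]
contact_force: [0.2, -0.9, 0.1]
gripper_width: 70.2
```

Run:
```python
from h import *
print(wt(pose()[0]),pose()[1].round(3)); plan([*tw(0,-303),60],TH+np.pi,claw=.07,step=.035)
```

```text
[  -4.68612842 -307.60701285] [[-0.998 -0.02   0.065]
 [-0.065  0.008 -0.998]
 [ 0.019 -1.    -0.009]]
n 3 yaw -3.077 -> -3.083 pos [ 589.9 -266.6  145. ]
[[-0.0021, 0.0283, -0.0013, 0.003, 0.002, 0.006, 0.07], [-0.0019, 0.0283, -0.0014, 0.003, 0.002, 0.006, 0.07], [-0.0017, 0.0283, -0.0014, 0.003, 0.002, 0.006, 0.07]]
```

Emit:
play_rows:
  series:
    - [-0.002, 0.03, -0.001, 0, 0, 0.006, 0.07]
    - [-0.002, 0.03, -0.001, 0, 0, 0.006, 0.07]
    - [-0.002, 0.025, -0.001, 0, 0, 0.006, 0.07]
    - [0, 0, 0, 0, 0, 0, 0.07]

```text
clock: 32.4
position: [595.7, -261.6, 58.6]
ee_rot: [-0.021, 0.71, -0.704, 0.021]
contact_force: [-0.4, -0.5, -0.9]
gripper_width: 70.1
```

```bash
cat > pu.py <<'E'
from h import *
p,r,s=pose();print('trk',wt(p).round(1),'z',p[2].round(1),'yaw-TH',round(yaw()-TH,3),'ty',r[:,1].round(3),'F',s['contact_force'].round(1))
E
python3 pu.py
```

```text
trk [   1.5 -302.9] z 58.6 yaw-TH -3.142 ty [ 0.     0.008 -1.   ] F [-0.4 -0.5 -0.9]
```

Emit:
play_rows:
  series:
    - [0, 0, -0.014, 0, 0, 0, 0.07]
    - [0, 0, -0.014, 0, 0, 0, 0.07]
    - [0, 0, -0.014, 0, 0, 0, 0.07]
    - [0, 0, -0.014, 0, 0, 0, 0.07]
    - [0, 0, -0.015, 0, 0, 0, 0.07]
    - [0, 0, -0.015, 0, 0, 0, 0.07]
    - [0, 0, -0.015, 0, 0, 0, 0.07]
    - [0, 0, -0.015, 0, 0, 0, 0.07]

```text
clock: 33.2
position: [591.5, -136.8, 65.9]
ee_rot: [-0.017, 0.709, -0.705, 0.024]
contact_force: [0.0, -1.1, -0.1]
gripper_width: 69.5
```

```bash
python3 pu.py
```

```text
trk [   4.6 -178.1] z 65.9 yaw-TH -3.142 ty [ 0.009  0.005 -1.   ] F [ 0.  -1.1 -0.1]
```

Emit:
play_rows:
  series:
    - [0.001, 0.002, -0.014, 0, 0, 0, 0.07]
    - [0.001, 0.001, -0.014, 0, 0, 0, 0.07]
    - [0.001, 0.001, -0.014, 0, 0, 0, 0.07]
    - [0.001, 0.001, -0.014, 0, 0, 0, 0.07]
    - [0.001, 0.001, -0.014, 0, 0, 0, 0.07]
    - [0, 0.001, -0.014, 0, 0, 0, 0.07]
    - [0, 0.001, -0.014, 0, 0, 0, 0.07]
    - [0, 0.001, -0.014, 0, 0, 0, 0.07]
    - [0, 0.001, -0.012, 0, 0, 0, 0.07]
    - [0, 0.001, -0.01, 0, 0, 0, 0.07]

```text
clock: 34.2
position: [577.8, 9.5, 55.1]
ee_rot: [-0.018, 0.708, -0.705, 0.025]
contact_force: [0.7, -1.2, -0.2]
gripper_width: 70.0
```

```bash
python3 pu.py
```

```text
trk [ -0.4 -31.3] z 55.1 yaw-TH -3.141 ty [ 0.01   0.005 -1.   ] F [ 0.7 -1.2 -0.2]
```

Emit:
play_rows:
  series:
    - [0, -0.001, -0.009, 0, 0, 0, 0.07]
    - [0, -0.001, -0.009, 0, 0, 0, 0.07]
    - [0, 0, -0.009, 0, 0, 0, 0.07]
    - [0, 0, -0.009, 0, 0, 0, 0.07]
    - [0, 0, -0.009, 0, 0, 0, 0.07]
    - [0, 0, -0.009, 0, 0, 0, 0.07]
    - [0, 0, -0.009, 0, 0, 0, 0.07]
    - [0, 0, -0.008, 0, 0, 0, 0.07]
    - [0, 0, -0.008, 0, 0, 0, 0.07]

```text
clock: 35.1
position: [572.1, 95.0, 56.9]
ee_rot: [-0.018, 0.708, -0.705, 0.024]
contact_force: [-0.2, 0.0, 0.5]
gripper_width: 69.8
```

```bash
python3 pu.py
```

```text
trk [-1.1 54.5] z 56.9 yaw-TH -3.142 ty [ 0.009  0.005 -1.   ] F [-0.2  0.   0.5]
```

Approach the stop gently until force shows.

Emit:
play_rows:
  series:
    - [0, 0, -0.005, 0, 0, 0, 0.07]
    - [0, 0, -0.005, 0, 0, 0, 0.07]
    - [0, 0, -0.005, 0, 0, 0, 0.07]
    - [0, 0, -0.004, 0, 0, 0, 0.07]

```text
clock: 35.5
position: [568.9, 109.9, 56.9]
ee_rot: [0.021, -0.705, 0.709, -0.022]
contact_force: [8.8, -26.5, 0.6]
gripper_width: 70.0
```

```bash
python3 pu.py
```

```text
trk [-3.4 69.5] z 56.9 yaw-TH -3.139 ty [ 0.001 -0.006 -1.   ] F [  8.8 -26.5   0.6]
```

Emit:
play_rows:
  series:
    - [0, 0, -0.002, 0, 0, 0, 0.07]
    - [0, 0, -0.001, 0, 0, 0, 0.07]
    - [0, 0, 0, 0, 0, 0, 0.07]
    - [0, 0, 0.002, 0, 0, 0, 0.07]
    - [0, 0, 0.004, 0, 0, 0, 0.07]
    - [0, 0, 0.02, 0, 0, 0, 0.07]
    - [0, 0, 0.03, 0, 0, 0, 0.07]
    - [0, -0.03, 0.03, 0, 0, 0, 0.07]
    - [0, -0.05, 0, 0, 0, 0, 0.07]
    - [0, -0.05, 0, 0, 0, 0, 0.07]

```text
clock: 36.5
position: [569.9, 22.6, 183.1]
ee_rot: [0.027, -0.703, 0.711, -0.015]
contact_force: [0.2, 0.9, 0.7]
gripper_width: 70.2
```

```bash
python3 pu.py
python3 - <<'E'
from h import *
t=snap('top','t9.png');w=snap('wrist')
hsv=cv2.cvtColor(t['color'],cv2.COLOR_RGB2HSV)
a=cv2.resize(t['color'][140:270,160:370],None,fx=2.44,fy=2.44,interpolation=cv2.INTER_CUBIC)
cv2.imwrite('pics/c9.png',cv2.cvtColor(np.vstack([a[:,:512],w['color'][:282]]),cv2.COLOR_RGB2BGR))
E
```

```text
trk [ -7.6 -17.7] z 183.1 yaw-TH -3.141 ty [-0.017 -0.012 -1.   ] F [0.2 0.9 0.7]
```

View pics/c9.png

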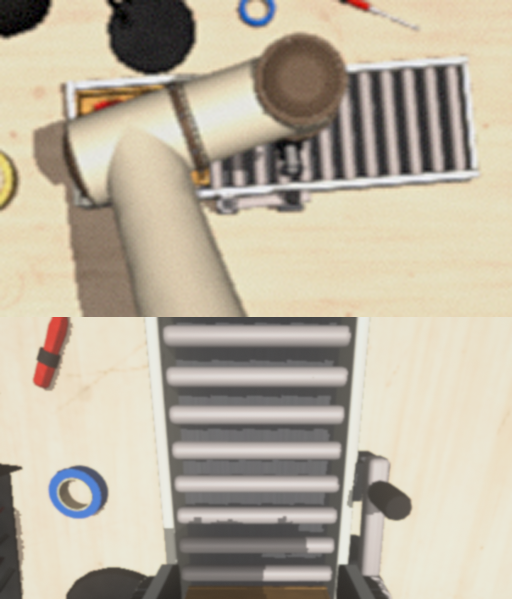

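Run:
```python
from h import *
q=1.54;k=H+85*np.array([np.cos(TH-q),np.sin(TH-q)]);print(k, ray(get_image('wrist'),392,188,126))
plan([*k,230],TH+np.pi/2,claw=.08)
```

```text
[485.42243437  10.24246345] [491.24246118   8.31590443 126.        ]
n 12 yaw -3.08 -> -1.512 pos [572.8  24.  186.6]
[[0.0074, -0.0036, 0.0007, -0.0, -0.131, 0.001, 0.08], [0.0074, -0.0036, -0.0002, -0.0, -0.131, 0.001, 0.08], [0.0073, -0.0036, -0.0012, -0.0, -0.131, 0.001, 0.08], [0.0071, -0.0036, -0.0021, -0.0, -0.131, 0.001, 0.08], [0.0067, -0.0036, -0.003, -0.0, -0.131, 0.001, 0.08], [0.0063, -0.0036, -0.0039, -0.0, -0.131, 0.001, 0.08], [0.0057, -0.0036, -0.0047, -0.0, -0.131, 0.001, 0.08], [0.005, -0.0036, -0.0054, -0.0, -0.131, 0.001, 0.08], [0.0043, -0.0036, -0.006, -0.0, -0.131, 0.001, 0.08], [0.0035, -0.0036, -0.0065, -0.0, -0.131, 0.001, 0.08], [0.0026, -0.0036, -0.0069, -0.0, -0.131, 0.001, 0.08], [0.0017, -0.0036, -0.0072, -0.0, -0.131, 0.001, 0.08]]
```

Run:
```python
from h import *
s=plan([530,17,215],TH+np.pi-.8,claw=.08)
plan([487,9.5,230],TH+np.pi/2,claw=.08,start=s)
```

```text
n 6 yaw -3.08 -> -3.883 pos [572.8  24.  186.6]
[[0.0072, -0.0047, 0.0008, -0.002, 0.134, 0.0, 0.08], [0.0071, -0.0047, 0.0017, -0.002, 0.134, 0.0, 0.08], [0.0068, -0.0047, 0.0026, -0.002, 0.134, 0.0, 0.08], [0.0064, -0.0047, 0.0035, -0.002, 0.134, 0.0, 0.08], [0.0058, -0.0047, 0.0043, -0.002, 0.134, 0.0, 0.08], [0.0052, -0.0047, 0.005, -0.002, 0.134, 0.0, 0.08]]
n 6 yaw 2.401 -> 1.63 pos [530.  17. 215.]
[[0.0044, -0.0025, 0.0058, 0.0, 0.128, 0.0, 0.08], [0.0037, -0.0025, 0.0063, 0.0, 0.128, 0.0, 0.08], [0.0028, -0.0025, 0.0067, 0.0, 0.128, 0.0, 0.08], [0.002, -0.0025, 0.007, 0.0, 0.128, 0.0, 0.08], [0.001, -0.0025, 0.0072, 0.0, 0.128, 0.0, 0.08], [0.0001, -0.0025, 0.0073, 0.0, 0.128, 0.0, 0.08]]
```

Emit:
play_rows:
  series:
    - [0.007, -0.005, 0.001, 0, 0.134, 0, 0.08]
    - [0.007, -0.005, 0.002, 0, 0.134, 0, 0.08]
    - [0.007, -0.005, 0.003, 0, 0.134, 0, 0.08]
    - [0.006, -0.005, 0.004, 0, 0.134, 0, 0.08]
    - [0.006, -0.005, 0.004, 0, 0.134, 0, 0.08]
    - [0.005, -0.005, 0.005, 0, 0.134, 0, 0.08]
    - [0.004, -0.002, 0.006, 0, 0.128, 0, 0.08]
    - [0.004, -0.002, 0.006, 0, 0.128, 0, 0.08]
    - [0.003, -0.002, 0.007, 0, 0.128, 0, 0.08]
    - [0.002, -0.002, 0.007, 0, 0.128, 0, 0.08]

```text
clock: 37.65
position: [492.6, 14.0, 215.2]
ee_rot: [-0.425, -0.554, 0.569, 0.435]
contact_force: [-0.7, -0.8, 0.1]
gripper_width: 80.0
```

Run:
```python
from h import *
plan([487,9.5,220],TH+np.pi/2,claw=.08)
```

```text
n 2 yaw 1.834 -> 1.63 pos [492.6  14.  215.2]
[[-0.0015, -0.0023, 0.0033, -0.013, 0.102, -0.002, 0.08], [-0.0018, -0.0024, 0.0031, -0.013, 0.102, -0.002, 0.08]]
```

Emit:
play_rows:
  series:
    - [-0.001, 0, 0.003, -0.01, 0.1, 0, 0.08]
    - [-0.001, 0, 0.003, -0.01, 0.09, 0, 0.08]
    - [0, 0, 0, 0, 0, 0, 0.08]
    - [0, 0, 0, 0, 0, 0, 0.08]

```text
clock: 38.05
position: [483.8, 11.2, 211.5]
ee_rot: [-0.481, -0.512, 0.52, 0.485]
contact_force: [-0.3, 0.5, -0.0]
gripper_width: 80.2
```

Run:
```python
from h import *
plan([487,9.5,96],TH+np.pi/2,claw=.08,step=.03)
d=snap('wrist','w10.png');np.save('w10.npy',[d],allow_pickle=True)
```

```text
n 4 yaw 1.637 -> 1.63 pos [483.8  11.2 211.5]
[[-0.0004, 0.0289, -0.0011, -0.003, 0.002, -0.001, 0.08], [-0.0004, 0.0289, -0.001, -0.003, 0.002, -0.001, 0.08], [-0.0004, 0.0289, -0.0009, -0.003, 0.002, -0.001, 0.08], [-0.0004, 0.0289, -0.0009, -0.003, 0.002, -0.001, 0.08]]
```

View pics/w10.png

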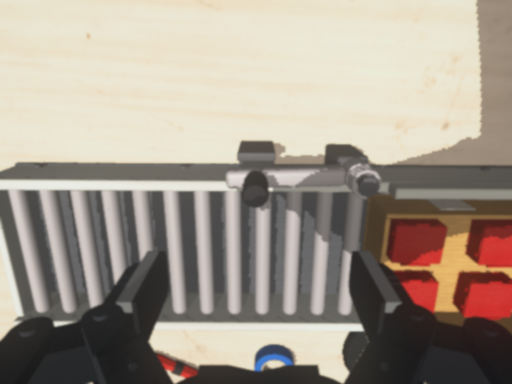

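Run:
```python
from h import *
d=np.load('w10.npy',allow_pickle=True)[0]
for n,u,v,z in(('rear near corner',370,197,95),('rear mid',362,260,95),('inner',386,218,95),('knob',256,193,126),('hinge',368,183,111),('bay step',388,190,76)): p=ray(d,u,v,z);print(n,p.round(1),wt(p).round(1))
```

```text
rear near corner [490.5 102.7  95. ] [-82.  67.]
rear mid [547.5 105.4  95. ] [-25.   66.3]
inner [507.7 118.8  95. ] [-63.9  82. ]
knob [482.6  11.  126. ] [-95.4 -24.2]
hinge [474.3  93.6 111. ] [-98.8  58.8]
bay step [489.6 123.9  76. ] [-81.8  88.2]
```

Run:
```python
from h import *
t=snap('top');s=snap('scene')
a=cv2.resize(t['color'][155:235,175:275],(800,300*8//8+0) if 0 else None,fx=5,fy=5,interpolation=cv2.INTER_CUBIC)
cv2.imwrite('pics/c11.png',cv2.cvtColor(a,cv2.COLOR_RGB2BGR))
for y in(82,250): 
  for x in (-66,66): print((x,y),((proj(t,[*tw(x,y),95])-[175,155])*5).round(0), 'step/stop',((proj(t,[*tw(x*1.25,260),76])-[175,155])*5).round(0))
```

```text
(-66, 82) [348. 299.] step/stop [ 72. 346.]
(66, 82) [333.  93.] step/stop [57. 91.]
(-66, 250) [ 82. 318.] step/stop [ 72. 346.]
(66, 250) [ 70. 111.] step/stop [57. 91.]
```

View pics/c11.png

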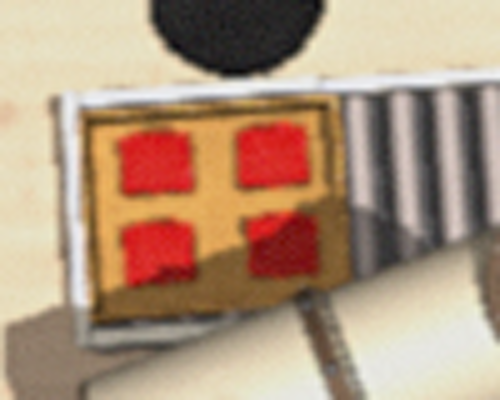

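Run:
```python
from h import *
t=snap('top')
for v in(180,190,200,210):
    print(v,'L',[tuple(int(x) for x in t['color'][v,u]) for u in range(185,198)]);print('  R',[tuple(int(x) for x in t['color'][v,u]) for u in range(238,248)])
    # predicted u of stop face, carton front, rear
    f=lambda y,z:[proj(t,[*tw(x,y),z]) for x in np.linspace(-60,60,61)]
    g=lambda y,z: round(float(np.interp(-v,[-q[1] for q in f(y,z)],[q[0] for q in f(y,z)])),1)
    print('  stop outer',g(260,76),'carton front',g(250,95),'rear',g(82,95),'inner',g(246,95))
```

```text
180 L [(202, 178, 151), (154, 138, 117), (191, 185, 176), (227, 227, 226), (225, 221, 221), (211, 186, 164), (174, 133, 92), (111, 77, 42), (135, 98, 49), (171, 124, 63), (193, 143, 72), (205, 153, 81), (205, 149, 79)]
  R [(180, 128, 68), (128, 92, 48), (119, 86, 44), (152, 112, 62), (165, 124, 72), (139, 109, 78), (138, 124, 118), (189, 175, 169), (210, 194, 189), (194, 176, 171)]
  stop outer 186.9 carton front 189.2 rear 242.1 inner 190.5
190 L [(233, 221, 188), (201, 184, 155), (158, 143, 127), (191, 187, 189), (230, 232, 237), (213, 204, 197), (168, 142, 111), (125, 93, 53), (129, 92, 47), (197, 140, 76), (229, 168, 92), (231, 174, 94), (230, 172, 93)]
  R [(205, 151, 82), (180, 133, 73), (125, 93, 52), (129, 98, 57), (173, 130, 75), (173, 137, 93), (118, 103, 91), (147, 137, 135), (201, 185, 178), (213, 193, 187)]
  stop outer 187.5 carton front 189.8 rear 242.8 inner 191.0
200 L [(232, 226, 192), (203, 187, 158), (155, 138, 120), (174, 163, 156), (217, 214, 217), (230, 230, 231), (225, 204, 184), (181, 150, 106), (115, 83, 40), (174, 129, 70), (227, 167, 90), (231, 175, 92), (223, 165, 87)]
  R [(126, 54, 32), (121, 80, 47), (124, 90, 50), (124, 90, 50), (116, 86, 48), (119, 86, 45), (98, 71, 47), (90, 78, 74), (104, 100, 97), (116, 108, 106)]
  stop outer 188.0 carton front 190.3 rear 243.5 inner 191.6
210 L [(232, 216, 183), (232, 214, 183), (196, 172, 143), (153, 137, 122), (194, 190, 191), (230, 231, 235), (218, 208, 205), (191, 163, 134), (157, 120, 74), (137, 99, 54), (191, 139, 79), (229, 169, 95), (225, 168, 93)]
  R [(120, 79, 45), (122, 89, 44), (125, 94, 49), (129, 96, 55), (128, 90, 52), (121, 85, 43), (111, 79, 48), (92, 73, 53), (88, 80, 77), (98, 90, 78)]
  stop outer 188.6 carton front 190.9 rear 244.2 inner 192.2
```

Run:
```python
from h import *
s=plan([*tw(0,35),200],TH+np.pi/2,claw=0)
plan([*tw(0,35),66],TH+np.pi/2,claw=0,start=s)
```

```text
n 3 yaw 1.636 -> 1.63 pos [484.3  11.2 212. ]
[[0.0195, 0.0036, -0.0314, -0.004, 0.002, -0.001, 0.0], [0.0195, 0.0037, -0.0313, -0.004, 0.002, -0.001, 0.0], [0.0196, 0.0038, -0.0313, -0.004, 0.002, -0.001, 0.0]]
n 3 yaw 1.63 -> 1.63 pos [574.3  75.6 200. ]
[[-0.0, 0.0447, 0.0, 0.0, 0.0, 0.0, 0.0], [-0.0, 0.0447, 0.0, 0.0, 0.0, 0.0, 0.0], [-0.0, 0.0447, 0.0, 0.0, 0.0, 0.0, 0.0]]
```

Emit:
play_rows:
  series:
    - [0.019, 0, -0.03, 0, 0, 0, 0]
    - [0.019, 0, -0.031, 0, 0, 0, 0]
    - [0.017, 0, -0.029, 0, 0, 0, 0]
    - [0, 0, 0, 0, 0, 0, 0]
    - [0, 0.03, 0, 0, 0, 0, 0]
    - [0, 0.03, 0.001, 0, 0, 0, 0]
    - [0, 0.03, 0.001, 0, 0, 0, 0]
    - [0, 0.03, 0.001, 0, 0, 0, 0]
    - [0, 0.01, 0, 0, 0, 0, 0]
    - [0, 0, 0, 0, 0, 0, 0]

```text
clock: 39.25
position: [570.2, 72.8, 77.3]
ee_rot: [-0.481, -0.514, 0.52, 0.483]
contact_force: [0.5, -0.1, 0.3]
gripper_width: 0.1
```

```bash
python3 pu.py
```

```text
trk [-4.3 32.4] z 77.3 yaw-TH 1.582 ty [-0.008 -0.004 -1.   ] F [ 0.5 -0.1  0.3]
```

Emit:
play_rows:
  series:
    - [0.008, 0.01, -0.001, 0, 0, 0, 0]
    - [0.008, 0, 0, 0, 0, 0, 0]
    - [0.006, 0, 0, 0, 0, 0, 0]
    - [0.005, 0, 0, 0, 0, 0, 0]
    - [0.004, 0, 0, 0, 0, 0, 0]

```text
clock: 39.75
position: [572.1, 107.3, 71.6]
ee_rot: [-0.482, -0.517, 0.518, 0.481]
contact_force: [3.5, -7.1, -1.7]
gripper_width: -0.2
```

```bash
python3 pu.py
```

```text
trk [-0.4 66.8] z 71.6 yaw-TH 1.583 ty [ 0.001 -0.001 -1.   ] F [ 3.5 -7.1 -1.7]
```

Emit:
play_rows:
  series:
    - [0.003, 0, 0, 0, 0, 0, 0]
    - [0.003, 0, 0, 0, 0, 0, 0]
    - [0.002, 0, 0, 0, 0, 0, 0]

```text
clock: 40.05
position: [571.8, 106.9, 72.6]
ee_rot: [-0.485, -0.513, 0.522, 0.479]
contact_force: [2.4, -5.5, -1.6]
gripper_width: 0.0
```

```bash
python3 pu.py
```

```text
trk [-0.7 66.4] z 72.6 yaw-TH 1.584 ty [-0.002 -0.015 -1.   ] F [ 2.4 -5.5 -1.6]
```

Emit:
play_rows:
  series:
    - [-0.001, 0, 0, 0, 0, 0, 0]
    - [-0.003, 0, 0, 0, 0, 0.005, 0]
    - [-0.015, 0, 0, 0, 0, 0.005, 0]
    - [-0.02, -0.03, 0, 0, 0, 0, 0]
    - [0, -0.05, 0, 0, 0, 0, 0.04]
    - [0, -0.05, 0, 0, 0, 0, 0.08]
    - [0, 0, 0, 0, 0, 0, 0.08]

```text
clock: 40.75
position: [574.6, 67.4, 208.0]
ee_rot: [-0.487, -0.51, 0.526, 0.476]
contact_force: [0.3, -0.1, 0.5]
gripper_width: 43.2
```

Run:
```python
from h import *
plan([484.5,10.3,195],TH+np.pi/2,claw=.08,step=.04)
```

```text
n 3 yaw 1.643 -> 1.63 pos [574.6  67.4 208. ]
[[-0.0167, 0.005, 0.0313, -0.002, 0.004, -0.009, 0.08], [-0.0169, 0.0047, 0.0312, -0.002, 0.004, -0.009, 0.08], [-0.0171, 0.0045, 0.0312, -0.002, 0.004, -0.009, 0.08]]
```

Emit:
play_rows:
  series:
    - [-0.017, 0.004, 0.03, 0, 0.004, -0.008, 0.08]
    - [-0.017, 0.004, 0.03, 0, 0.004, -0.008, 0.08]
    - [-0.016, 0.002, 0.026, 0, 0.004, -0.008, 0.08]
    - [0, 0, 0, 0, 0, 0, 0.08]
    - [0, 0, 0, 0, 0, 0, 0.08]

```text
clock: 41.25
position: [490.4, 8.6, 201.5]
ee_rot: [0.486, 0.516, -0.514, -0.484]
contact_force: [-0.1, 0.5, -0.3]
gripper_width: 79.7
```

Run:
```python
from h import *
plan([484.5,10.3,98],TH+np.pi/2,claw=.08,step=.03)
```

```text
n 4 yaw 1.631 -> 1.63 pos [490.4   8.6 201.5]
[[0.0005, 0.0259, 0.0015, 0.001, 0.0, -0.0, 0.08], [0.0005, 0.0259, 0.0015, 0.001, 0.0, -0.0, 0.08], [0.0005, 0.0259, 0.0015, 0.001, 0.0, -0.0, 0.08], [0.0005, 0.0259, 0.0015, 0.001, 0.0, -0.0, 0.08]]
```

Emit:
play_rows:
  series:
    - [0, 0.028, 0.002, 0, 0, 0, 0.08]
    - [0, 0.028, 0.002, 0, 0, 0, 0.08]
    - [0, 0.028, 0.003, 0, 0, 0, 0.08]
    - [0, 0.018, 0.002, 0, 0, 0, 0.08]
    - [0, 0, 0, 0, 0, 0, 0.08]

```text
clock: 41.75
position: [487.8, 10.0, 98.2]
ee_rot: [0.487, 0.519, -0.512, -0.481]
contact_force: [-0.5, -1.0, -0.2]
gripper_width: 80.1
```

Run:
```python
from h import *
plan([484.5,10.3,96],TH+np.pi/2,claw=.08,step=.03)
```

```text
n 1 yaw 1.633 -> 1.63 pos [487.8  10.   98.2]
[[0.0005, 0.0021, 0.0033, 0.013, 0.003, 0.001, 0.08]]
```

Emit:
play_rows:
  series:
    - [0, 0.002, 0.004, 0.01, 0, 0, 0.04]
    - [0, 0, 0, 0, 0, 0, 0]
    - [0, 0, 0, 0, 0, 0, 0]
    - [0, 0, 0, 0, 0, 0, 0]
    - [0, 0, 0, 0, 0, 0, 0]
    - [0, 0, 0, 0, 0, 0, 0]
    - [0, 0, 0, 0, 0, 0, 0]

```text
clock: 42.45
position: [487.0, 8.8, 99.3]
ee_rot: [0.486, 0.518, -0.514, -0.482]
contact_force: [0.1, 1.1, -4.5]
gripper_width: 18.1
```

Emit:
play_rows:
  series:
    - [0, -0.006, 0, 0, 0, 0, 0]
    - [0, -0.006, 0, 0, 0, 0, 0]
    - [0, -0.005, 0, 0, 0, 0, 0]

```text
clock: 42.75
position: [485.9, 9.0, 114.8]
ee_rot: [0.485, 0.517, -0.514, -0.483]
contact_force: [7.4, -3.1, -39.2]
gripper_width: 18.1
```

```bash
python3 -c "
from h import *
swing(1.54,1);print(pose()[1][:,1])"
```

```text
q 1.5353128765283448 rad 86.30562658000906 F [  7.4  -3.1 -39.2] w 18.095590107575813 z 114.80197181986054 yaw 1.633305466294079
[0.001, 0.005, 0.0]
[ 6.04801277e-03  9.70465277e-04 -9.99981240e-01]
```

Emit:
play_rows:
  series:
    - [0, 0.001, 0, 0, 0, 0, 0]
    - [0, 0, 0, 0, 0, 0, 0.06]
    - [0, 0, 0, 0, 0, 0, 0.08]
    - [0, 0, 0, 0, 0, 0, 0.08]
    - [0, 0, 0, 0, 0, 0, 0.08]
    - [0, 0, 0, 0, 0, 0, 0.08]
    - [0, 0, 0, 0, 0, 0, 0.08]
    - [0, -0.03, 0, 0, 0, 0, 0.08]
    - [0, -0.04, 0, 0, 0, 0, 0.08]
    - [0, -0.04, 0, 0, 0, 0, 0.08]

```text
clock: 43.75
position: [481.6, 8.4, 224.2]
ee_rot: [-0.483, -0.513, 0.518, 0.485]
contact_force: [1.6, 0.1, 0.4]
gripper_width: 80.1
```

```bash
python3 pu.py
python3 - <<'E'
from h import *
w=snap('wrist','w12.png');t=snap('top')
for v in(180,190,200): print([tuple(int(x) for x in t['color'][v,u]) for u in range(240,247)])
E
```

```text
trk [-96.5 -26.6] z 224.2 yaw-TH 1.574 ty [-0.007 -0.003 -1.   ] F [1.6 0.1 0.4]
[(117, 85, 42), (150, 113, 59), (164, 119, 69), (134, 106, 75), (142, 129, 123), (186, 174, 170), (206, 193, 186)]
[(125, 93, 51), (132, 98, 59), (174, 135, 83), (168, 131, 83), (117, 103, 89), (152, 144, 138), (201, 187, 181)]
[(126, 89, 50), (121, 89, 44), (116, 84, 45), (117, 88, 46), (105, 77, 53), (87, 77, 71), (102, 96, 94)]
```

View pics/w12.png

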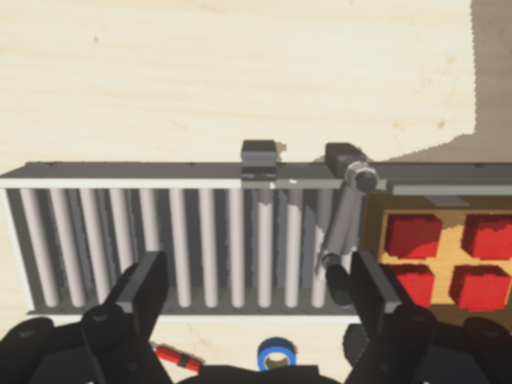

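Emit:
play_rows:
  series:
    - [-0.02, 0, 0, 0, 0, 0, 0.08]
    - [-0.03, 0, 0, 0, 0, 0, 0.08]
    - [-0.03, 0, 0, 0, 0, 0, 0.08]
    - [-0.03, 0, 0.01, 0, 0, 0, 0.08]
    - [-0.03, 0, 0.01, 0, 0, 0, 0.08]
    - [-0.03, 0, 0.01, 0, 0, 0, 0.08]
    - [-0.03, 0, 0, 0, 0, 0, 0.08]
    - [0, 0, 0, 0, 0, 0, 0.08]
    - [0, 0, 0, 0, 0, 0, 0.08]
    - [0, 0, 0, 0, 0, 0, 0.08]

```text
clock: 44.85
position: [466.1, -197.9, 225.5]
ee_rot: [0.484, 0.518, -0.514, -0.483]
contact_force: [0.5, 0.3, 0.5]
gripper_width: 80.3
```

Run:
```python
from h import *
t=snap('top','t13.png')
for v in(180,190,200): print([tuple(int(x) for x in t['color'][v,u]) for u in range(240,247)])
a=cv2.resize(t['color'][150:275,170:370],None,fx=4,fy=4,interpolation=cv2.INTER_CUBIC)
cv2.imwrite('pics/c13.png',cv2.cvtColor(a,cv2.COLOR_RGB2BGR))
```

```text
[(118, 83, 43), (154, 116, 64), (167, 124, 70), (142, 116, 81), (138, 126, 119), (194, 179, 175), (211, 197, 190)]
[(126, 93, 48), (130, 98, 56), (180, 138, 87), (178, 140, 94), (117, 99, 87), (112, 107, 105), (150, 137, 136)]
[(144, 109, 57), (125, 86, 43), (115, 83, 43), (121, 88, 50), (104, 79, 53), (82, 73, 66), (102, 93, 92)]
```

View pics/c13.png

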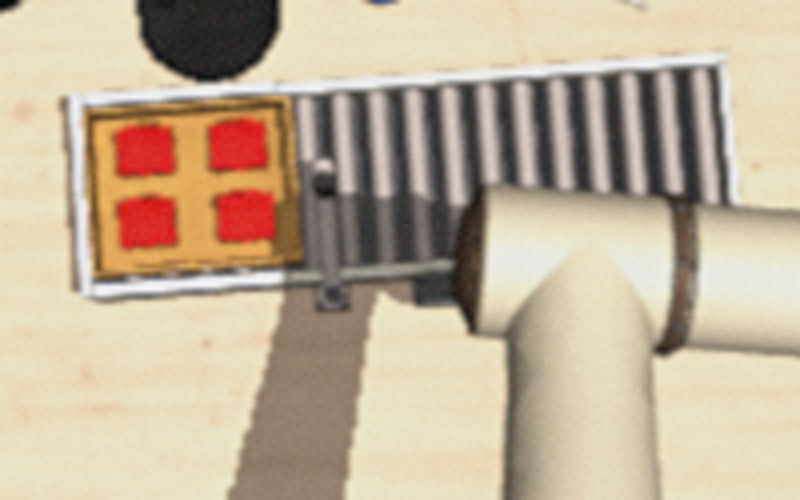

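```bash
python3 -c "
from h import *
print(job_done())"
```

```text
the job is handed in; nothing more can be done
None
```

I did the whole job in the order asked and handed it in at about 45 s of the 208 s.

1. **Gate:** I swung it to its stop by the knob and pushed the bolt down. It stayed latched open by itself.
2. **Boxes:** All four red parts boxes were there and went into the carton. I left the purple and turquoise look-alikes alone.
3. **Carton:** I pushed it along the rollers to the end stop, then backed off.
4. **Bolt:** I pulled it up to the top of its travel and let go, and the gate sprang shut behind the carton.

**Last checks:**
- **Boxes in the carton:** The last top picture shows all four boxes in it.
- **Gate shut:** The knob is at the same spot in the picture as before I started.
- **Gripper clear:** The arm stands clear of everything, about 170 mm above the track tops.
- **Carton home:** The image measurements of the carton's edges came out 1.5 to 3 mm short of home, about what the calibration allows. I pushed it again to be sure; it did not move, and touch put its rear wall at 81.3 mm against 82 mm expected. Later pictures showed no change.

**Forces:** Pulling the bolt against the top of its travel gave about 39 N at the fingers, the highest reading I saw. That is well under the 120 N wrist limit.

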